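Fetch the bushing from its deep pocket with the tongs

ROBOT

A 6-joint arm with a two-finger parallel gripper is mounted at the origin on a cart in front of the work surface, level with it; the furniture and walls round the work are solid. World frame = base frame: x ahead of the robot, y to its left, z up, the work surface at z = 0. Lengths are in m, angles in rad, forces in N, time in s.
With the tool pointing down it reaches from about 0.25 to 0.775 m from the base axis. Payload 4 kg.
Tool frame: the origin (TCP) lies at the very end of the fingers, on their centre line; the grasp point (between the pads) lies 19 mm behind it; z points along the fingers, x is the direction in which the jaws open and shut, and the axes are right-handed (so a half turn about z gives the same grasp; the last joint's range is limited). The gripper opens to 94 mm and grips with 3 to 60 N. Pads are 16 mm wide; open, the fingers measure 119 mm over their backs; the gripper's body (75 mm by 177 mm) begins 78 mm behind the grasp point.
Start: joints at [-1.247, 0.087, 1.371, -0, 1.684, -0.103], TCP at [0.228, -0.501, 0.206] pointing down, gripper open.
Joint ranges: [-3.1, 3.1], [-0.76, 2.03], [0.27, 2.55], [-1.08, 4.22], [0.17, 2.65], [-2.57, 2.57]. Speed limits (rad/s): [2.79, 2.79, 3.14, 3.14, 3.14, 3.14].

INTERFACE

Orientations are given as [roll, pitch, yaw] about the fixed x, y, z axes, in that order (R = Rz(yaw) Ry(pitch) Rx(roll)).
In Python, from bench import robot, cams, ticket gives the robot as it stands.
- The arm moves only by the tool jog_arm, never from a script. Its argument "series" is a list of rows, each an object of numbers: "x", "y", "z": the shift along the tool's x, y, z in m; "rx", "ry", "rz": the turn, a rotation vector about the tool's x, y, z in degrees. A call has 1 to 12 rows; each row shifts and turns the pose as measured when the row begins, along the tool's axes as they then stand; what a row does not reach is not made up. A row lasts 1/12 s, in which the tool goes at most 41.7 mm and 7.16 degrees, less where a joint would pass 70% of its speed; a pose out of reach is approached as far as the arm can. A call with a gripper value outside its range is refused whole. "claw" is the opening, from 0 (shut) to 1 (fully open), set as the call begins (left out, the last holds). The fingers move at their own pace and stop on an object; the grip force is fixed at half the most. Time passes only in rows, so rows that do not move let the fingers close. It gives the time, the measured TCP pose, the force and the opening at its end, in the units of the state.
- robot.get_obs(): the state, without advancing time (a new reading comes with each control period).
- cams.snapshot(name): name is "scene" or "top"; returns a dict with "img" (400x640x3 uint8, red, green, blue), "mtx" (3x3 intrinsics, pixels), "origin" and "attitude" of the camera in the world. Camera axes: x right, y down, z forward; pixel columns grow to the right and rows downward; lengths in m; the calibration is good to about 2 mm. A picture is of the moment at which its call begins. There is no depth.
- ticket.close_job(): hands the job in, once; it reports no verdict.
Trained networks look in a picture, given as the dict that the camera call returned (one of the last four; its "shot" number tells which), for a name from the list of things; names that differ only in an ending like _2 or _b are one class to them, and where a whole thing is asked for, a point or a joint stands for the part that bears it (a point fixed in the world has none). Each returns a list of dicts, best first, with "p" (0 to 1); they miss things now and then, are a little off and sometimes report something else, mostly with a low value. They report only what shows in the picture. A call takes as long as a camera call. They do not tell look-alikes from the thing itself.
- cams.look_for(thing, picture): "bbox" ([left, top, width, height] in pixels, round what is visible of it).
The state is a dict: "time": time; "joint_positions": joint angles; "qvel": joint speeds; "joint_torque": joint torques, N m; "tool_pos": TCP position; "ee_rot": TCP orientation; "wrist_force": force on the tool from outside, world axes, zero at the start; "wrist_torque": the same for the moment, N m; "width": finger opening in m.
Only numpy, scipy, OpenCV 4.12 (cv2) and the standard library are available. Lean on these libraries where they do the work, as an engineer would, in place of code of your own. Each camera call takes 0.05 s, during which the arm holds its last target.

TASK

Use the sprung tongs that stand in the white sample block to lift the bronze bushing out of its deep pocket: squeeze the tongs shut on it, carry it over and lower it, still gripped, upright onto the middle of the round steel stage. Then stand the tongs back upright in the pocket they came from and let go. The sample must stay clean: do not touch the bushing with the gripper's fingers.

Things in the scene. Friction and masses are not known exactly. Their poses are not given: they have to be found in the camera images.
- bushing: Flanged bronze bushing, 24 mm tall, 60 g, standing upright on the floor of one of the block's pockets, near its middle. Round body 26 mm across (the tongs grip this), low flange 32 mm across at its foot. Origin: centre of its underside; z up along its axis.
- tongs: Loose sprung tongs, 110 g, upright in a pocket. Origin: underside centre of the flat foot frame (50 mm x by 68 mm y) resting on the block; z up. Handles: two black plates 24 mm wide in y, 10 to 50 mm above the origin (spine between them to 53 mm), 56 mm over their outer faces when open; squeeze across x. They slide straight and stay parallel, sprung apart: 3 N each when open, 4.4 N on the bushing.
- tongs_tips (a point): Point midway between the ends of the tongs' tips, 74 mm below the tongs' origin. Tips 16 mm wide in y, 18 mm tall, arms 5.5 mm thick in x. Gap between tips = distance over the handles less 16 mm: 40 mm open; 34 at handles 50 (holds the tongs, tips still open); 26 on the bushing at handles 42; fully shut 20. With the foot frame on the block the tips end 6 mm above the pocket floor.
- block: Fixed white plastic block, 92 mm (x) by 248 mm (y) by 90 mm tall; origin: centre of its underside, z up. Four open pockets in a row at x = 0, y = -87, -29, 29, 87 mm, each 60 mm in x, 42 mm in y, 80 mm deep (floor 10 mm up). In random order they hold the tongs (axes parallel to the block's), the bushing, a steel gear (33 mm across) and a steel bolt (36 mm long).
- stage: Fixed round steel inspection stage, a flat-topped disc 90 mm across and 20 mm tall. Origin: centre of its underside; the top face lies 20 mm above it.
Things that resemble listed ones, but are neither listed nor needed, are in the scene too. There is more than one size of the tongs; the job needs the larger.

How it is judged:
By the outcome, as a careful person would: the job done as asked, in the order asked, and still so for the second after the job is handed in, with the robot touching nothing.
It also fails if it takes over 58 s, if anything falls off the work surface, if the arm or the gripper's body presses on something with over 40 N, if the wrist force passes 120 N, or if a joint passes its speed limit or range.

## Working session

There is one attempt and no reset: what is moved stays moved. The work goes in short steps, Python scripts to look and compute and a tool call to move; the robot and the scene stay as the last step left them, time stands still between calls to the robot, and variables do not carry over. Pictures are saved under pics/ and viewed, and the job is handed in when it is done.

Besides the shell and the picture viewer there is one more tool, called after ">>>" as name(argument=value, ...), one argument or row to a line, values as JSON. jog_arm: Moves the arm, as the interface text tells. Its arguments: {"type":"object","properties":{"series":{"type":"array","items":{"type":"object","properties":{"x":{"type":"number"},"y":{"type":"number"},"z":{"type":"number"},"rx":{"type":"number"},"ry":{"type":"number"},"rz":{"type":"number"}}}},"claw":{"type":"number"}},"required":["series"]}

```bash
ls; mkdir -p pics; python3 - <<'E'
from bench import robot,cams,ticket
import cv2,numpy as np
for n in ["scene","top"]:
    s=cams.snapshot(n); cv2.imwrite(f"pics/a_{n}.png",s["img"][:,:,::-1])
    print(n,s["mtx"],s["origin"],s["attitude"],s["shot"])
    for t in ["tongs","bushing","block","stage","tongs_tips"]:
        print(t,[(d["bbox"],round(d["p"],2)) for d in cams.look_for(t,s)])
print(robot.get_obs())
E
```

```text
pics
scene [[382.20855096   0.         318.41950001]
 [  0.         382.20855096 197.73411489]
 [  0.           0.           1.        ]] [-0.08748183 -0.6861876   0.44064098] [-2.0262131  -0.00547998 -0.88478763] 1
tongs [([233.7, 140.7, 34.6, 30.4], 0.91), ([219.0, 181.8, 18.5, 37.9], 0.81)]
bushing []
block [([227.4, 154.4, 106.6, 70.2], 0.92)]
stage [([349.0, 231.6, 46.7, 30.6], 0.86)]
tongs_tips [([233.2, 141.2, 33.1, 24.9], 0.88), ([217.5, 182.5, 23.3, 34.1], 0.54)]
top [[432.75394951   0.         319.9528441 ]
 [  0.         432.75394951 204.12845094]
 [  0.           0.           1.        ]] [ 0.39617108 -0.23036065  0.9242179 ] [-3.00998107  0.01317957 -1.56085703] 2
tongs [([177.0, 183.5, 33.6, 34.2], 0.84), ([206.0, 251.9, 24.5, 17.4], 0.51)]
bushing []
block [([173.4, 162.3, 131.0, 67.8], 0.76)]
stage [([361.7, 202.7, 47.2, 43.5], 0.95)]
tongs_tips [([206.4, 250.0, 23.2, 20.9], 0.78), ([174.1, 187.6, 41.8, 31.3], 0.72)]
{'time': 0.6, 'joint_positions': array([-1.24709169e+00,  8.71953379e-02,  1.37068381e+00,  5.76453871e-06,
        1.68359844e+00, -1.03097430e-01]), 'qvel': array([-4.63813473e-04, -1.20805133e-03,  5.41540036e-05,  5.22549016e-04,
        2.46732707e-04,  8.14167912e-04]), 'joint_torque': array([-7.38869239e-04, -3.39782667e+01, -3.02416849e+01,  7.18172290e-02,
        2.37137277e-02,  1.01144343e-05]), 'tool_pos': array([ 0.22768604, -0.50068644,  0.20551665]), 'ee_rot': array([ 3.14158651e+00, -1.15043765e-04, -1.14399361e+00]), 'wrist_force': array([ 0.87114854,  1.20279878, -0.20377585]), 'wrist_torque': array([-0.00180769, -0.00182195, -0.01489127]), 'width': 0.09385939443576538}
```

```bash
python3 - <<'E'
import cv2
a=cv2.imread("pics/a_top.png");b=cv2.imread("pics/a_scene.png")
cv2.imwrite("pics/b_top.png",cv2.resize(a[130:300,150:430],None,fx=2.8,fy=2.8,interpolation=2))
cv2.imwrite("pics/b_scene.png",cv2.resize(b[120:300,200:440],None,fx=3.2,fy=3.2,interpolation=2))
E
```

```text
(no output)
```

View pics/a_top.png

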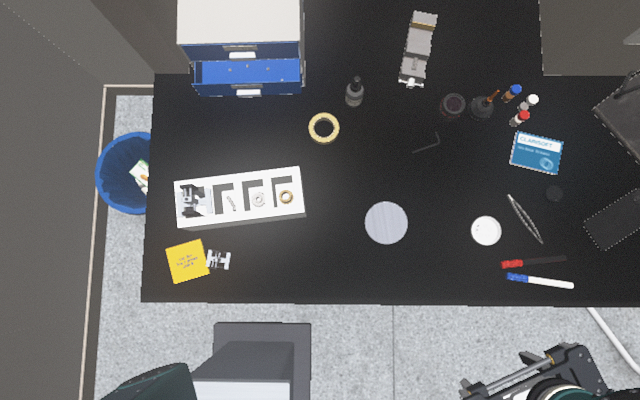

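View pics/a_scene.png

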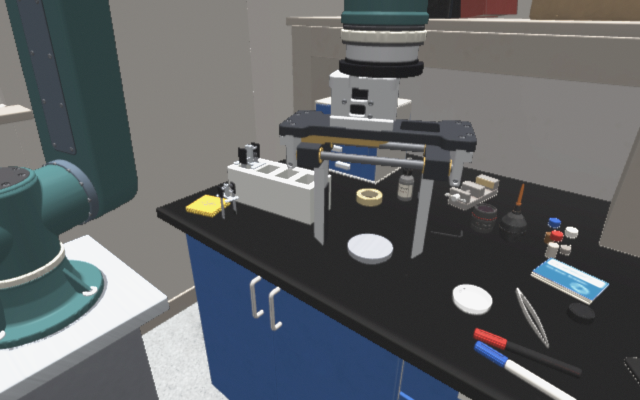

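View pics/b_top.png

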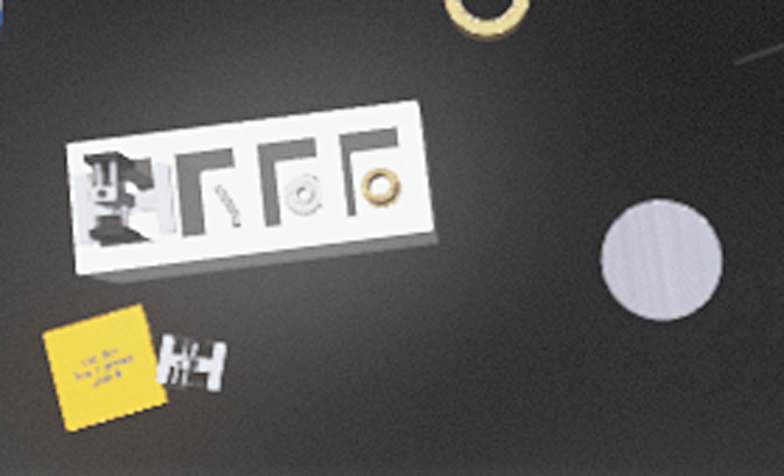

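View pics/b_scene.png

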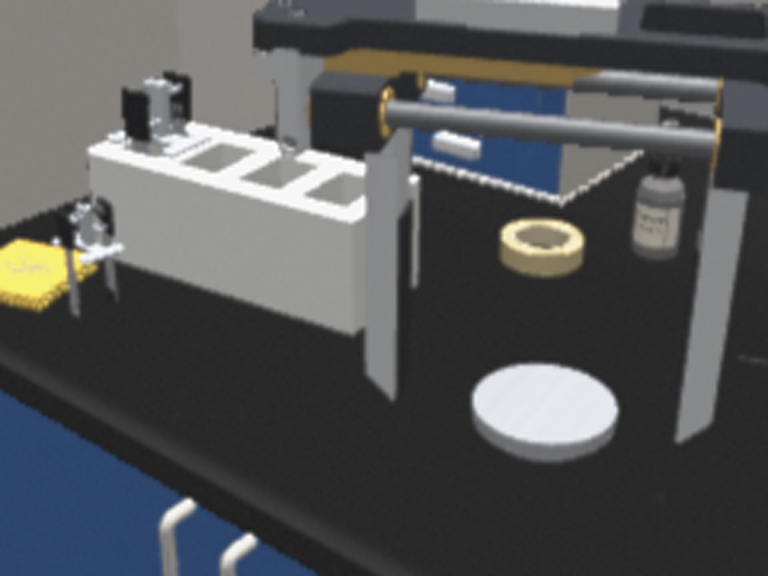

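The large tongs are in the block's left-end pocket at top-view pixel (193,200). The smaller look-alike stands on the table at (218,260). The bushing is the bronze ring in the right-end pocket at (286,197); the tape roll at (324,128) only resembles it. The stage is at (386,222), and the white lid at (486,230) is a look-alike. Next I'll measure poses.

```bash
cat > h.py <<'E'
import numpy as np,cv2
from scipy.spatial.transform import Rotation as R
def cam(s): return np.array(s["mtx"]),np.array(s["origin"]),R.from_euler("xyz",s["attitude"]).as_matrix()
def back(s,uv,z):
    K,o,A=cam(s); uv=np.atleast_2d(uv).astype(float)
    d=(A@np.linalg.inv(K)@np.c_[uv,np.ones(len(uv))].T).T
    return o+d*((z-o[2])/d[:,2])[:,None]
def proj(s,P):
    K,o,A=cam(s); q=(K@A.T@(np.atleast_2d(P)-o).T).T
    return q[:,:2]/q[:,2:]
E
python3 - <<'E'
from h import *
from bench import robot,cams
s=cams.snapshot("top"); g=s["img"].astype(int)
m=(g.min(2)>205).astype(np.uint8)
m[:, :170]=0; m[:, 310:]=0; m[:160]=0; m[235:]=0
cs,_=cv2.findContours(m,cv2.RETR_EXTERNAL,cv2.CHAIN_APPROX_NONE); c=max(cs,key=cv2.contourArea)
r=cv2.minAreaRect(c); b=cv2.boxPoints(r); print(r); 
P=back(s,b,0.09); print(P); print([np.linalg.norm(P[i]-P[i-1]) for i in range(4)],P.mean(0))
# stage
hsv=cv2.cvtColor(s["img"],cv2.COLOR_RGB2HSV); m2=(g.min(2)>110).astype(np.uint8); m2[:195]=0;m2[250:]=0;m2[:,:355]=0;m2[:,415:]=0
cs,_=cv2.findContours(m2,cv2.RETR_EXTERNAL,cv2.CHAIN_APPROX_NONE);c=max(cs,key=cv2.contourArea);e=cv2.fitEllipse(c);print(e,cv2.contourArea(c))
print("stage",back(s,e[0],0.02), np.linalg.norm(back(s,[e[0][0]-e[1][0]/2,e[0][1]],.02)-back(s,[e[0][0]+e[1][0]/2,e[0][1]],.02)))
# model overlay
def ov(cx,cy,yaw,name):
    im=cv2.resize(s["img"][130:270,160:320,::-1],None,fx=5,fy=5,interpolation=2)
    Rz=R.from_euler("z",yaw).as_matrix(); c=np.array([cx,cy,0])
    def poly(q,col):
        p=proj(s,c+np.array(q)@Rz.T); p=((p-[160,130]+.5)*5-.5).round().astype(int); cv2.polylines(im,[p],True,col,1)
    poly([[a,d,.09] for a,d in ((-.046,-.124),(.046,-.124),(.046,.124),(-.046,.124))],(0,0,255))
    for y in (-.087,-.029,.029,.087): 
        for z,col in((.09,(0,255,0)),(.01,(255,0,0))):
            poly([[a,y+d,z] for a,d in ((-.03,-.021),(.03,-.021),(.03,.021),(-.03,.021))],col)
    cv2.imwrite(name,im)
ax=P[np.argmax([0]*1)]*0
# long axis dir
L=[P[i]-P[i-1] for i in range(4)]; l=max(L,key=np.linalg.norm); l=l*np.sign(l[1]); yaw=np.arctan2(-l[0],l[1]); print("yaw",yaw)
ov(P[:,0].mean(),P[:,1].mean(),yaw,"pics/c_ov.png")
h=(g[:,:,0]>g[:,:,2]+40); ys,xs=np.nonzero(h[180:215,275:300]); print("bush px",xs.mean()+275,ys.mean()+180,len(xs)); print(back(s,[xs.mean()+275,ys.mean()+180],.034))
E
```

```text
((237.9461669921875, 196.56924438476562), (46.76109313964844, 128.25192260742188), 82.87498474121094)
[[ 0.54935817  0.07442776  0.09      ]
 [ 0.5830521  -0.1756032   0.09      ]
 [ 0.49120074 -0.18837682  0.09      ]
 [ 0.45807727  0.05808311  0.09      ]]
[np.float64(0.09273268168095744), np.float64(0.2522910247858504), np.float64(0.09273530574890931), np.float64(0.24867581242425418)] [ 0.52042207 -0.05786729  0.09      ]
((385.8691101074219, 222.33987426757812), (41.863075256347656, 42.84901428222656), 134.58319091796875) 1407.5
stage [[ 0.47845644 -0.35553799  0.02      ]] 0.08740800890021899
yaw 0.13395204583243084
bush px 285.92391304347825 196.7173913043478 92
[[ 0.52888698 -0.14644551  0.034     ]]
```

View pics/c_ov.png

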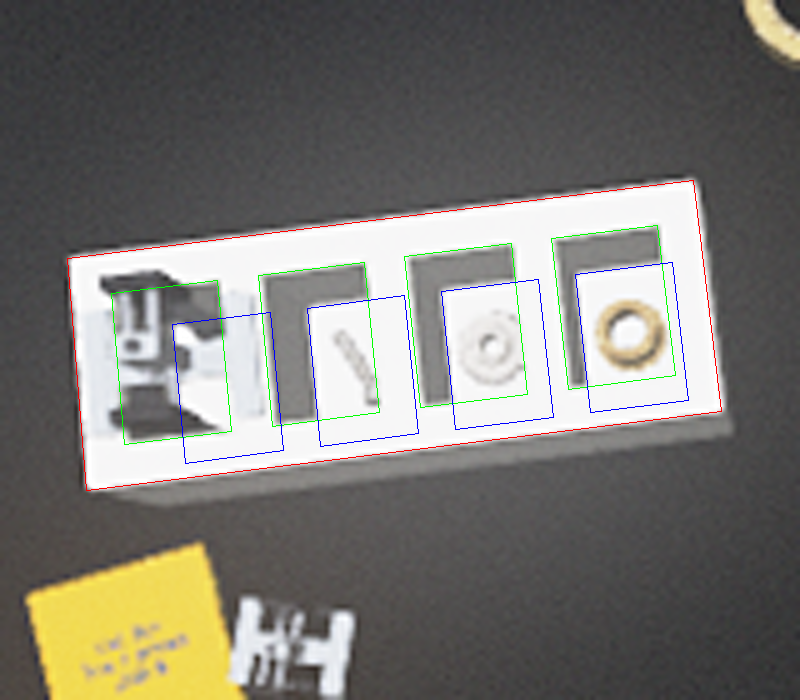

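```bash
python3 - <<'E'
from h import *
from bench import robot,cams
S={n:cams.snapshot(n) for n in("top","scene")}
yaw=.135;c=np.array([.5204,-.0579,0]);Rz=R.from_euler("z",yaw).as_matrix()
W=lambda q:c+np.array(q)@Rz.T
t=W([0,.087,.09]);print("tongs",t)
th=np.linspace(0,2*np.pi,40)
for n,x0,y0,w,h,f in(("top",170,170,140,70,5.6),("scene",205,125,130,100,6),("top",355,195,60,55,8)):
    s=S[n];im=cv2.resize(s["img"][y0:y0+h,x0:x0+w,::-1],None,fx=f,fy=f,interpolation=2)
    def pl(Q,col):
        p=((proj(s,Q)-[x0,y0]+.5)*f-.5).round().astype(int);cv2.polylines(im,[p],True,col,1)
    for sx in(-1,1):
        for z in (.10,.14): pl(W([[sx*a,.087+b,z] for a,b in((.028,-.012),(.028,.012),(.023,.012),(.023,-.012))]),(0,0,255))
    pl(W([[a,.087+b,.09] for a,b in((-.025,-.034),(.025,-.034),(.025,.034),(-.025,.034))]),(0,255,0))
    pl(W([[a,b,.09] for a,b in ((-.046,-.124),(.046,-.124),(.046,.124),(-.046,.124))]),(255,0,255))
    B=np.array([.529,-.1464,0])
    pl(B+np.c_[.013*np.cos(th),.013*np.sin(th),0*th+.034],(255,0,0))
    pl(B+np.c_[.016*np.cos(th),.016*np.sin(th),0*th+.012],(255,255,0))
    pl(np.array([.4785,-.3555,0])+np.c_[.045*np.cos(th),.045*np.sin(th),0*th+.02],(0,0,255))
    cv2.imwrite(f"pics/d_{n}{x0}.png",im)
E
```

```text
tongs [0.50869064 0.02830842 0.09      ]
```

View pics/d_top170.png

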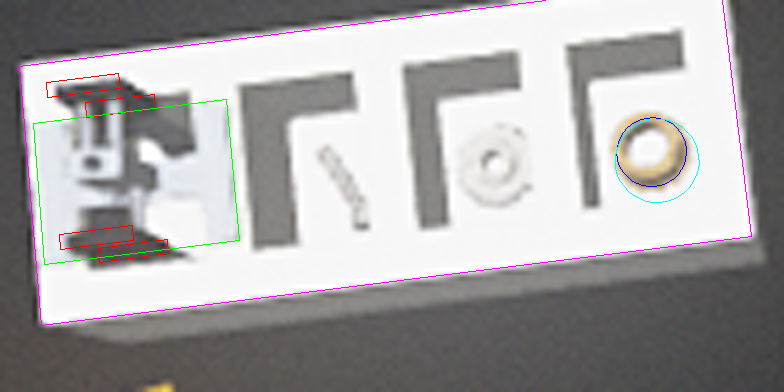

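View pics/d_scene205.png

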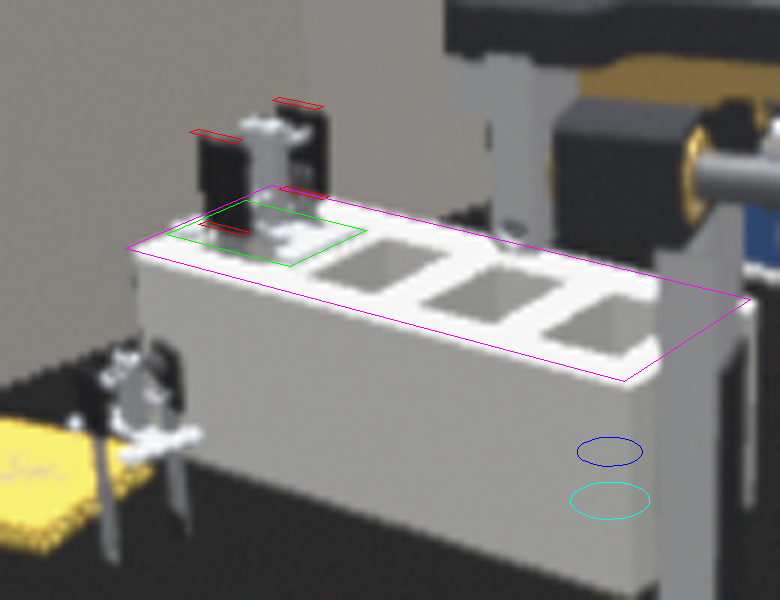

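View pics/d_top355.png

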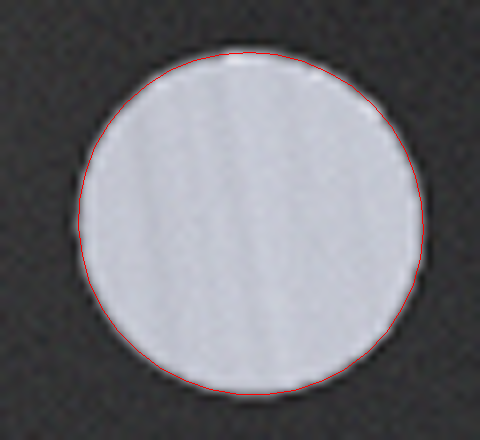

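```bash
python3 - <<'E'
from h import *
from bench import robot,cams
s=cams.snapshot("top")
x0,y0,w,h,f=268,180,36,34,16
im=cv2.resize(s["img"][y0:y0+h,x0:x0+w,::-1],None,fx=f,fy=f,interpolation=cv2.INTER_CUBIC)
im2=255-cv2.convertScaleAbs(cv2.resize((s["img"].max(2)-s["img"].min(2))[y0:y0+h,x0:x0+w],None,fx=f,fy=f,interpolation=cv2.INTER_CUBIC),alpha=3)
cv2.imwrite("pics/e1.png",im);cv2.imwrite("pics/e2.png",im2)
E
```

```text
(no output)
```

View pics/e1.png

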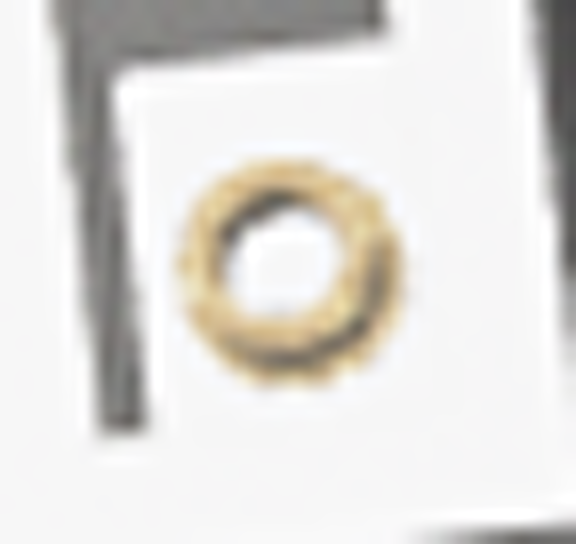

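View pics/e2.png

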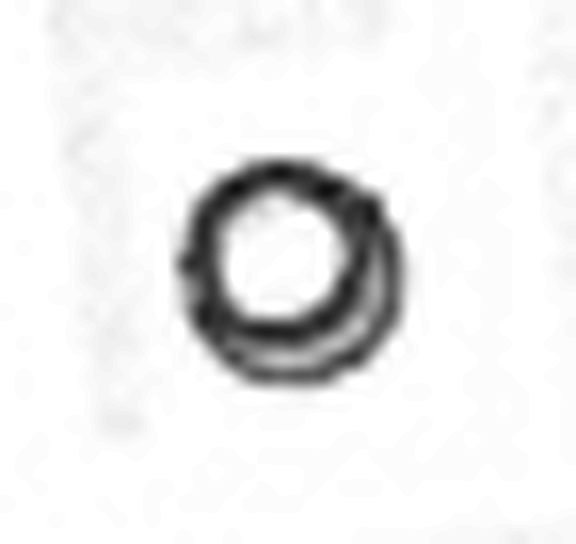

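```bash
python3 - <<'E'
import cv2
a=cv2.imread("pics/a_top.png");b=cv2.imread("pics/a_scene.png")
cv2.imwrite("pics/f1.png",cv2.resize(a[0:110,165:315],None,fx=5,fy=5,interpolation=2))
cv2.imwrite("pics/f2.png",cv2.resize(b[85:215,290:430],None,fx=4.5,fy=4.5,interpolation=2))
E
```

```text
(no output)
```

View pics/f1.png

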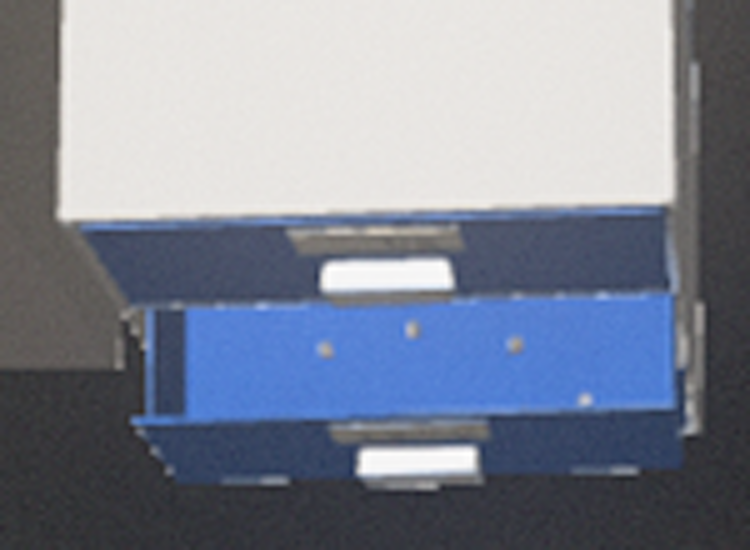

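View pics/f2.png

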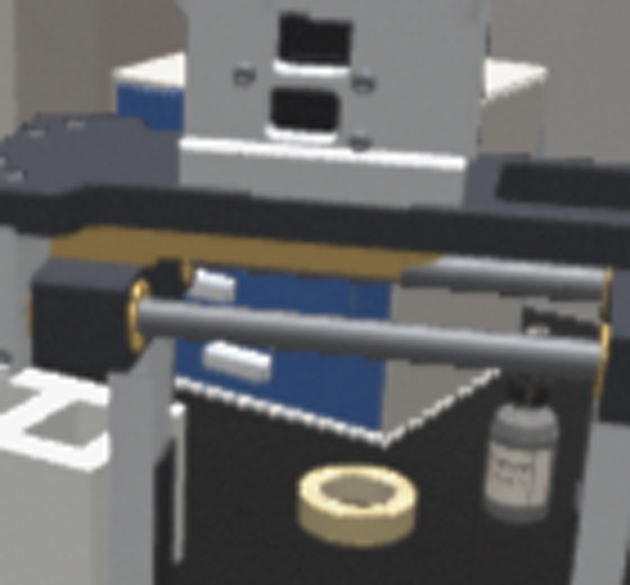

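```bash
python3 - <<'E'
from h import *
from bench import cams
s=cams.snapshot("top")
px=lambda u,v:(165+u/5-.4,v/5-.4)
print("drawer bottom",back(s,[px(680,467),px(175,485)],0.005))
for z in(.08,.1,.12,.14,.16,.2):print(z,"front top",back(s,[px(680,408),px(140,422)],z)[:,:2].round(3).tolist(),"handle",back(s,[px(420,487)],z)[:,:2].round(3).tolist())
for z in(.1,.2,.25,.3,.35,.4):print(z,"cab top front",back(s,[px(672,205),px(60,220)],z)[:,:2].round(3).tolist())
E
```

```text
drawer bottom [[ 0.76618654 -0.17160521  0.005     ]
 [ 0.75678511  0.05306663  0.005     ]]
0.08 front top [[0.761, -0.176], [0.754, 0.046]] handle [[0.727, -0.07]]
0.1 front top [[0.753, -0.177], [0.746, 0.039]] handle [[0.719, -0.074]]
0.12 front top [[0.744, -0.179], [0.737, 0.033]] handle [[0.711, -0.078]]
0.14 front top [[0.735, -0.18], [0.729, 0.026]] handle [[0.703, -0.082]]
0.16 front top [[0.727, -0.181], [0.72, 0.019]] handle [[0.696, -0.086]]
0.2 front top [[0.709, -0.184], [0.703, 0.006]] handle [[0.68, -0.093]]
0.1 cab top front [[0.839, -0.173], [0.831, 0.076]]
0.2 cab top front [[0.785, -0.18], [0.779, 0.039]]
0.25 cab top front [[0.758, -0.183], [0.752, 0.02]]
0.3 cab top front [[0.731, -0.187], [0.726, 0.002]]
0.35 cab top front [[0.704, -0.19], [0.699, -0.017]]
0.4 cab top front [[0.678, -0.194], [0.673, -0.036]]
```

>>> jog_arm(
  series=[
    {"z":-0.01,"rz":-6.7},
    {"z":-0.01,"rz":-6.7},
    {"z":-0.01,"rz":-6.7},
    {"rz":-6.7},
    {"rz":-6.7},
    {"rz":-6.7},
    {"rz":-6.7},
    {"rz":-6.7},
    {"rz":-6.7},
    {"rz":-6.7},
    {"rz":-6.3},
  ],
  claw=1,
)

```text
invalid input
```

```bash
cat >> h.py <<'E'
def go(target,yaw):
    "tool-frame shift and turn to the target TCP (tool down, yaw)"
    from bench import robot
    o=robot.get_obs(); M=R.from_euler("xyz",o["ee_rot"]); T=R.from_euler("xyz",[np.pi,0,yaw])
    print("t",round(o["time"],2),"pos",o["tool_pos"].round(4),"rot",o["ee_rot"].round(4),"w",round(o["width"],4),"F",o["wrist_force"].round(1),
     "\nshift mm",(M.inv().apply(np.array(target)-o["tool_pos"])*1000).round(1),"turn",(M.inv()*T).as_rotvec(degrees=True).round(2))
E
python3 -c "
from h import *
go([.5087,.0283,.236],.135)"
```

```text
t 0.85 pos [ 0.2277 -0.5007  0.2055] rot [ 3.1415e+00 -2.0000e-04 -1.1440e+00] w 0.0939 F [ 0.7 -0.5 -0.6] 
shift mm [-365.2 -474.8  -30.5] turn [ 1.000e-02 -1.000e-02 -7.328e+01]
```

>>> jog_arm(
  series=[
    {"x":0,"y":0,"z":-0.01,"rx":0,"ry":0,"rz":-6.7},
  ],
)

```text
time: 0.93
tool_pos: [0.2273, -0.4997, 0.2134]
ee_rot: [-3.141, 0.004, -1.025]
wrist_force: [0.7, 0.2, 0.4]
width: 0.094
```

>>> jog_arm(
  series=[
    {"z":-0.01,"rz":-6.7},
    {"z":-0.01,"rz":-6.7},
    {"rz":-6.7},
    {"rz":-6.7},
    {"rz":-6.7},
    {"rz":-6.7},
    {"rz":-6.7},
    {"rz":-6.7},
    {"rz":-6.7},
  ],
)

```text
invalid input
```

```bash
python3 -c "
from h import *
go([.5087,.0283,.236],.135)"
```

```text
t 0.93 pos [ 0.2273 -0.4997  0.2134] rot [-3.1407  0.004  -1.0252] w 0.094 F [0.7 0.2 0.4] 
shift mm [-305.4 -514.5  -20.9] turn [ -0.18   0.18 -66.48]
```

All six keys are needed in each row.

>>> jog_arm(
  series=[
    {"x":0,"y":0,"z":-0.01,"rx":0,"ry":0,"rz":-6.7},
    {"x":0,"y":0,"z":-0.01,"rx":0,"ry":0,"rz":-6.7},
    {"x":0,"y":0,"z":0,"rx":0,"ry":0,"rz":-6.7},
    {"x":0,"y":0,"z":0,"rx":0,"ry":0,"rz":-6.7},
    {"x":0,"y":0,"z":0,"rx":0,"ry":0,"rz":-6.7},
    {"x":0,"y":0,"z":0,"rx":0,"ry":0,"rz":-6.7},
    {"x":0,"y":0,"z":0,"rx":0,"ry":0,"rz":-6.7},
    {"x":0,"y":0,"z":0,"rx":0,"ry":0,"rz":-6.7},
    {"x":0,"y":0,"z":0,"rx":0,"ry":0,"rz":-6.7},
    {"x":0,"y":0,"z":0,"rx":0,"ry":0,"rz":-6},
  ],
)

```text
time: 1.77
tool_pos: [0.2277, -0.5007, 0.2372]
ee_rot: [3.141, -0.0, 0.192]
wrist_force: [0.3, -0.3, -0.2]
width: 0.0942
```

```bash
python3 -c "
from h import *
go([.5087,.0283,.236],.135)"
```

```text
t 1.77 pos [ 0.2277 -0.5007  0.2372] rot [ 3.1412e+00 -2.0000e-04  1.9200e-01] w 0.0942 F [ 0.3 -0.3 -0.2] 
shift mm [ 376.7 -465.6    1.1] turn [ 0.02 -0.01  3.27]
```

>>> jog_arm(
  series=[
    {"x":0.01,"y":-0.0124,"z":0,"rx":0,"ry":0,"rz":1},
    {"x":0.022,"y":-0.027,"z":0,"rx":0,"ry":0,"rz":1},
    {"x":0.028,"y":-0.0346,"z":0,"rx":0,"ry":0,"rz":1},
    {"x":0.026,"y":-0.0321,"z":0,"rx":0,"ry":0,"rz":0},
    {"x":0.026,"y":-0.0321,"z":0,"rx":0,"ry":0,"rz":0},
    {"x":0.026,"y":-0.0321,"z":0,"rx":0,"ry":0,"rz":0},
    {"x":0.026,"y":-0.0321,"z":0,"rx":0,"ry":0,"rz":0},
    {"x":0.026,"y":-0.0321,"z":0,"rx":0,"ry":0,"rz":0},
    {"x":0.026,"y":-0.0321,"z":0,"rx":0,"ry":0,"rz":0},
    {"x":0.026,"y":-0.0321,"z":0,"rx":0,"ry":0,"rz":0},
    {"x":0.026,"y":-0.0321,"z":0,"rx":0,"ry":0,"rz":0},
    {"x":0.015,"y":-0.018,"z":0,"rx":0,"ry":0,"rz":0},
  ],
)

```text
time: 2.77
tool_pos: [0.4585, -0.112, 0.236]
ee_rot: [3.139, -0.003, 0.127]
wrist_force: [0.1, -0.5, -0.9]
width: 0.0939
```

```bash
python3 -c "
from h import *
go([.5087,.0283,.236],.135)"
```

```text
t 2.77 pos [ 0.4585 -0.112   0.236 ] rot [ 3.1388 -0.0034  0.1267] w 0.0939 F [ 0.1 -0.5 -0.9] 
shift mm [  67.5 -132.8   -0.2] turn [ 0.16 -0.2  -0.47]
```

>>> jog_arm(
  series=[
    {"x":0.016,"y":-0.032,"z":0,"rx":0,"ry":0,"rz":-0.5},
    {"x":0.016,"y":-0.032,"z":0,"rx":0,"ry":0,"rz":0},
    {"x":0.016,"y":-0.032,"z":0,"rx":0,"ry":0,"rz":0},
    {"x":0.01,"y":-0.02,"z":0,"rx":0,"ry":0,"rz":0},
    {"x":0.004,"y":-0.008,"z":0,"rx":0,"ry":0,"rz":0},
    {"x":0,"y":0,"z":0,"rx":0,"ry":0,"rz":0},
    {"x":0,"y":0,"z":0,"rx":0,"ry":0,"rz":0},
  ],
)

```text
time: 3.35
tool_pos: [0.5064, 0.0308, 0.2357]
ee_rot: [3.138, -0.005, 0.146]
wrist_force: [0.4, -0.1, 0.3]
width: 0.0937
```

```bash
python3 - <<'E'
from h import *
from bench import cams
go([.5087,.0283,.16],.135)
for n in("top","scene"):
    s=cams.snapshot(n);cv2.imwrite(f"pics/g_{n}.png",s["img"][:,:,::-1])
b=cv2.imread("pics/g_scene.png")
cv2.imwrite("pics/g_s2.png",cv2.resize(b[100:240,180:380],None,fx=4,fy=4,interpolation=2))
E
```

```text
t 3.35 pos [0.5064 0.0308 0.2357] rot [ 3.1384 -0.0047  0.1455] w 0.0937 F [ 0.4 -0.1  0.3] 
shift mm [ 1.5  2.6 75.7] turn [ 0.18 -0.27  0.6 ]
```

View pics/g_s2.png

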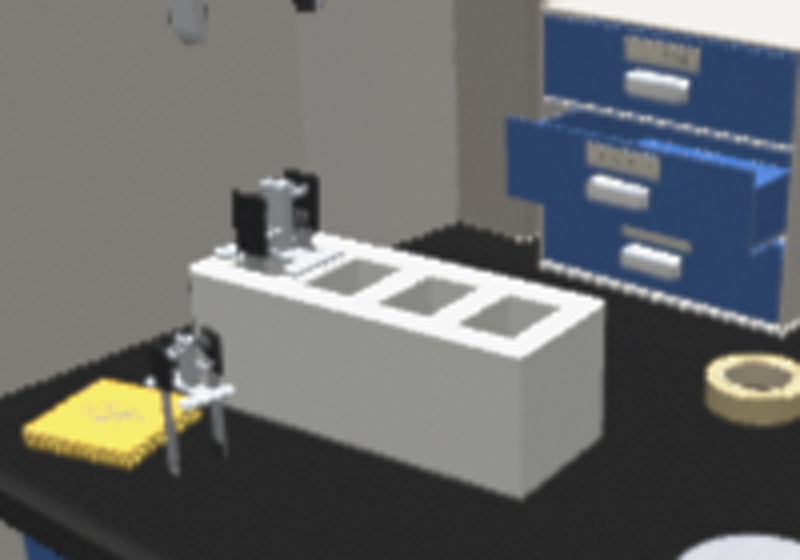

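View pics/g_top.png

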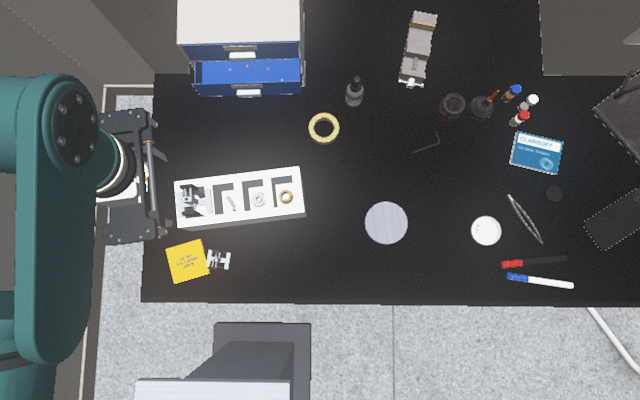

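```bash
python3 - <<'E'
from h import *
from bench import cams,robot
s=cams.snapshot("scene");o=robot.get_obs();M=R.from_euler("xyz",o["ee_rot"]).as_matrix();p=o["tool_pos"];w=o["width"]/2
x0,y0,cw,ch,f=200,60,120,120,5
im=cv2.resize(s["img"][y0:y0+ch,x0:x0+cw,::-1],None,fx=f,fy=f,interpolation=cv2.INTER_CUBIC)
for sx in(-1,1):
    Q=p+np.array([[sx*w,-.008,0],[sx*w,.008,0],[sx*w,.008,-.038],[sx*w,-.008,-.038]])@M.T
    cv2.polylines(im,[((proj(s,Q)-[x0,y0]+.5)*f-.5).round().astype(int)],True,(0,0,255),1)
    Q=p+np.array([[sx*w,-.008,0],[sx*w,.008,0],[sx*.0595,.008,0],[sx*.0595,-.008,0]])@M.T
    cv2.polylines(im,[((proj(s,Q)-[x0,y0]+.5)*f-.5).round().astype(int)],True,(0,255,0),1)
cv2.imwrite("pics/h.png",im)
E
```

```text
(no output)
```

View pics/h.png

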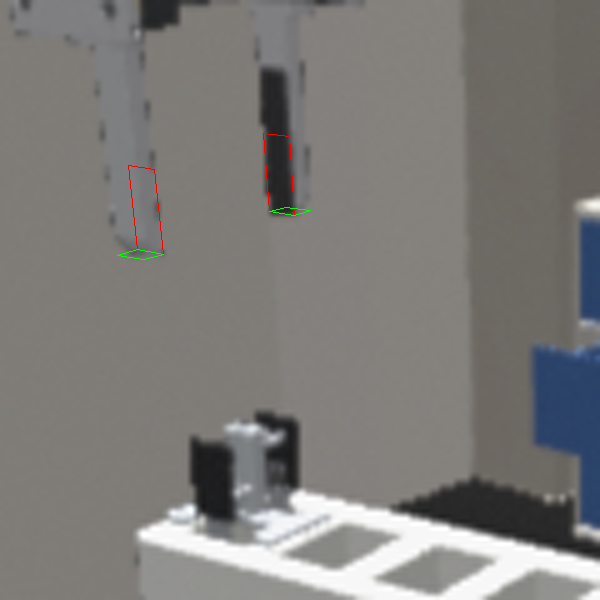

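>>> jog_arm(
  series=[
    {"x":0.002,"y":0.004,"z":0.02,"rx":0.18,"ry":-0.27,"rz":0.6},
    {"x":0,"y":0,"z":0.03,"rx":0,"ry":0,"rz":0},
    {"x":0,"y":0,"z":0.016,"rx":0,"ry":0,"rz":0},
    {"x":0,"y":0,"z":0.003,"rx":0,"ry":0,"rz":0},
    {"x":0,"y":0,"z":0,"rx":0,"ry":0,"rz":0},
  ],
)

```text
time: 3.92
tool_pos: [0.5096, 0.0183, 0.1677]
ee_rot: [3.139, -0.006, 0.12]
wrist_force: [-1.2, -0.1, -0.0]
width: 0.0938
```

```bash
cat > ov.py <<'E'
from h import *
from bench import cams,robot
import sys
def scene(name,x0=195,y0=90,cw=120,ch=115,f=5):
    s=cams.snapshot("scene");o=robot.get_obs();M=R.from_euler("xyz",o["ee_rot"]).as_matrix();p=o["tool_pos"];w=o["width"]/2
    im=cv2.resize(s["img"][y0:y0+ch,x0:x0+cw,::-1],None,fx=f,fy=f,interpolation=cv2.INTER_CUBIC)
    for sx in(-1,1):
        Q=p+np.array([[sx*w,-.008,0],[sx*w,.008,0],[sx*w,.008,-.038],[sx*w,-.008,-.038]])@M.T
        cv2.polylines(im,[((proj(s,Q)-[x0,y0]+.5)*f-.5).round().astype(int)],True,(0,0,255),1)
    cv2.imwrite(name,im)
E
python3 -c "
from ov import *
go([.5097,.0268,.105],.135)
scene('pics/i.png')"
```

```text
t 3.92 pos [0.5096 0.0183 0.1677] rot [ 3.1386 -0.0063  0.1204] w 0.0938 F [-1.2 -0.1 -0. ] 
shift mm [ 0.7 -8.6 62.6] turn [ 0.18 -0.36 -0.84]
```

View pics/i.png

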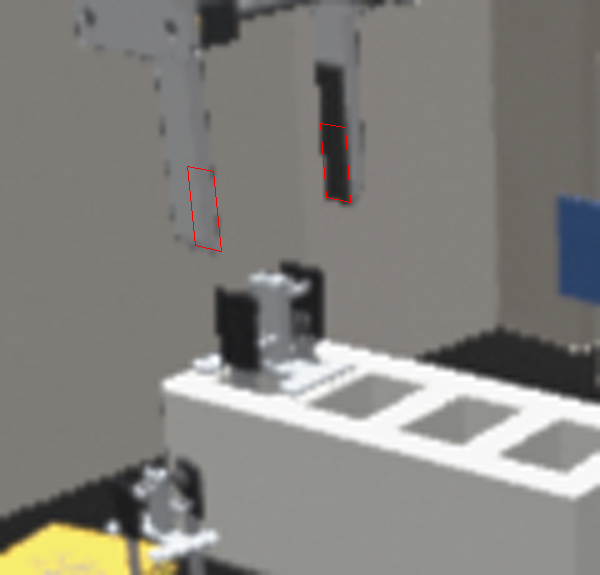

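>>> jog_arm(
  series=[
    {"x":0,"y":-0.004,"z":0,"rx":0,"ry":-0.2,"rz":-0.4},
    {"x":0,"y":-0.004,"z":0,"rx":0,"ry":-0.1,"rz":-0.3},
    {"x":0,"y":0,"z":0,"rx":0,"ry":0,"rz":0},
    {"x":0,"y":0,"z":0,"rx":0,"ry":0,"rz":0},
  ],
)

```text
time: 4.3
tool_pos: [0.5107, 0.0257, 0.1728]
ee_rot: [3.137, -0.008, 0.132]
wrist_force: [0.2, -0.1, -0.3]
width: 0.0944
```

```bash
python3 -c "
from ov import *
go([.5097,.0268,.105],.135)
scene('pics/i2.png')"
```

```text
t 4.3 pos [0.5107 0.0257 0.1728] rot [ 3.1369 -0.0083  0.1318] w 0.0944 F [ 0.2 -0.1 -0.3] 
shift mm [-1.4 -1.5 67.8] turn [ 0.27 -0.47 -0.19]
```

View pics/i2.png

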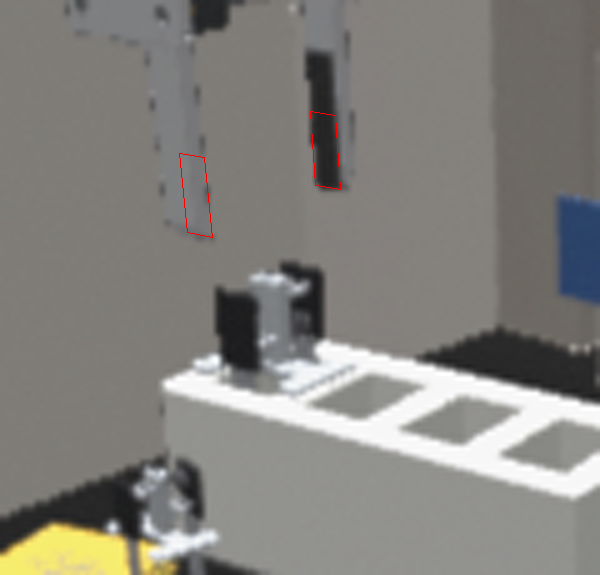

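>>> jog_arm(
  series=[
    {"x":-0.0015,"y":-0.0015,"z":0.01,"rx":0.2,"ry":-0.4,"rz":-0.2},
    {"x":0,"y":0,"z":0.013,"rx":0,"ry":0,"rz":0},
    {"x":0,"y":0,"z":0.013,"rx":0,"ry":0,"rz":0},
    {"x":0,"y":0,"z":0.005,"rx":0,"ry":0,"rz":0},
    {"x":0,"y":0,"z":0,"rx":0,"ry":0,"rz":0},
    {"x":0,"y":0,"z":0,"rx":0,"ry":0,"rz":0},
  ],
)

```text
time: 4.85
tool_pos: [0.51, 0.028, 0.1306]
ee_rot: [3.14, -0.004, 0.138]
wrist_force: [0.2, 0.3, -0.1]
width: 0.0948
```

```bash
python3 -c "
from ov import *
go([.509,.0272,.105],.135)
scene('pics/i3.png')"
```

```text
t 4.85 pos [0.51   0.028  0.1306] rot [ 3.1405 -0.0038  0.1377] w 0.0948 F [ 0.2  0.3 -0.1] 
shift mm [-1.2  0.6 25.6] turn [ 0.06 -0.22  0.16]
```

View pics/i3.png

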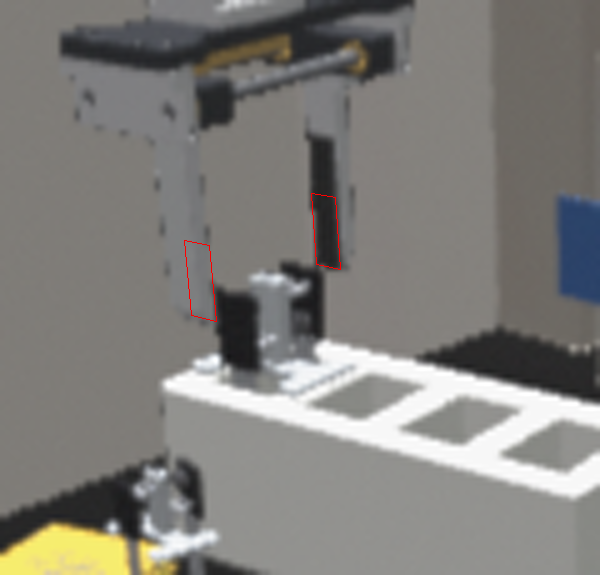

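>>> jog_arm(
  series=[
    {"x":-0.001,"y":0,"z":0.008,"rx":0,"ry":-0.2,"rz":0.2},
    {"x":0,"y":0,"z":0.009,"rx":0,"ry":0,"rz":0},
    {"x":0,"y":0,"z":0.005,"rx":0,"ry":0,"rz":0},
    {"x":0,"y":0,"z":0.002,"rx":0,"ry":0,"rz":0},
    {"x":0,"y":0,"z":0,"rx":0,"ry":0,"rz":0},
  ],
)

```text
time: 5.32
tool_pos: [0.5101, 0.0278, 0.106]
ee_rot: [3.14, -0.003, 0.134]
wrist_force: [-0.3, -0.2, -0.7]
width: 0.0939
```

```bash
python3 -c "
from ov import *
go([.509,.0272,.105],.135)
scene('pics/i4.png')"
```

```text
t 5.32 pos [0.5101 0.0278 0.106 ] rot [ 3.1398 -0.0032  0.1339] w 0.0939 F [-0.3 -0.2 -0.7] 
shift mm [-1.2  0.4  1. ] turn [ 0.1  -0.18 -0.06]
```

View pics/i4.png

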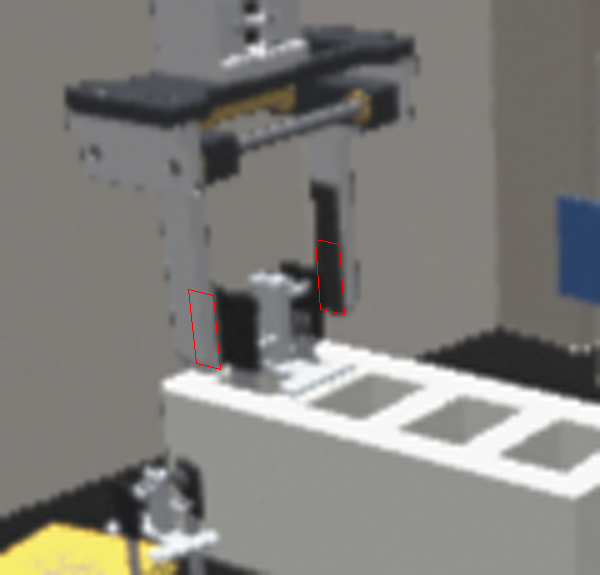

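```bash
cat >> ov.py <<'E'
def tm(name,c,yaw,hw=.028,n="scene",x0=210,y0=130,cw=75,ch=50,f=10):
    s=cams.snapshot(n);im=cv2.resize(s["img"][y0:y0+ch,x0:x0+cw,::-1],None,fx=f,fy=f,interpolation=cv2.INTER_CUBIC)
    Rz=R.from_euler("z",yaw).as_matrix();c=np.array(c)
    def pl(Q,col): cv2.polylines(im,[((proj(s,c+np.array(Q)@Rz.T)-[x0,y0]+.5)*f-.5).round().astype(int)],True,col,1)
    for sx in(-1,1):
        pl([[sx*hw,-.012,.01],[sx*hw,.012,.01],[sx*hw,.012,.05],[sx*hw,-.012,.05]],(0,0,255))
    pl([[-.025,-.034,0],[.025,-.034,0],[.025,.034,0],[-.025,.034,0]],(0,255,0))
    cv2.imwrite(name,im)
E
python3 -c "
from ov import *
tm('pics/j.png',[.5101,.0278,.09],.134)
tm('pics/j2.png',[.5101,.0278,.09],.134,n='top',x0=165,y0=170)"
```

```text
(no output)
```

View pics/j.png

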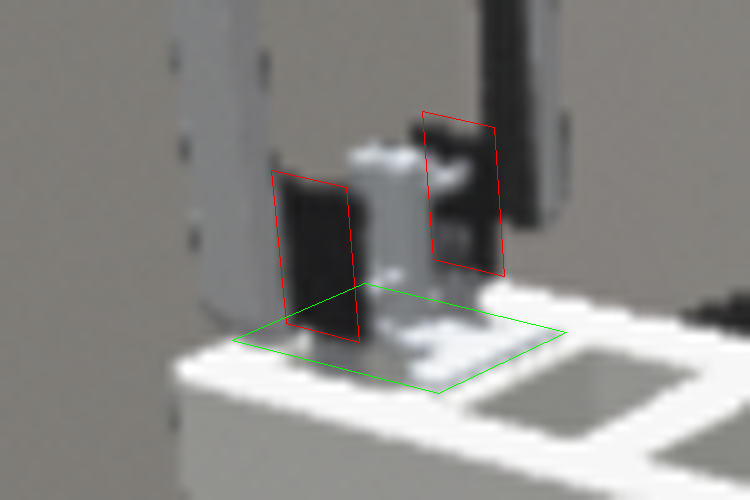

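View pics/j2.png

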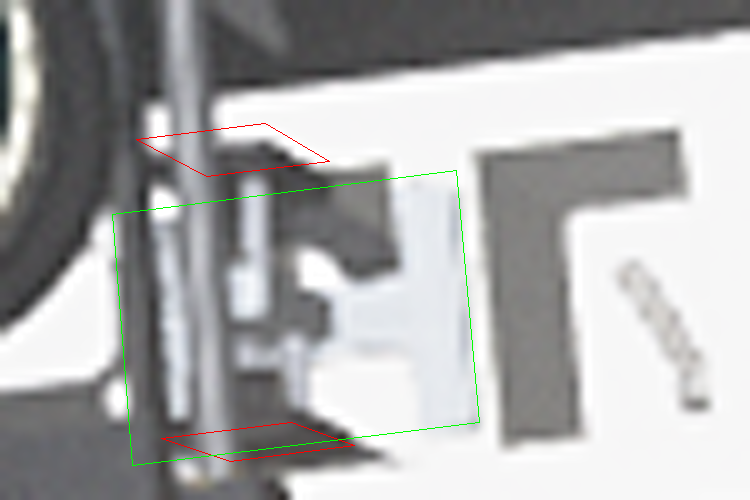

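>>> jog_arm(
  series=[
    {"x":0,"y":0,"z":0,"rx":0,"ry":0,"rz":0},
    {"x":0,"y":0,"z":0,"rx":0,"ry":0,"rz":0},
    {"x":0,"y":0,"z":0,"rx":0,"ry":0,"rz":0},
    {"x":0,"y":0,"z":0,"rx":0,"ry":0,"rz":0},
    {"x":0,"y":0,"z":0,"rx":0,"ry":0,"rz":0},
    {"x":0,"y":0,"z":0,"rx":0,"ry":0,"rz":0},
  ],
  claw=0.53,
)

```text
time: 5.97
tool_pos: [0.5115, 0.0277, 0.1086]
ee_rot: [3.139, -0.007, 0.134]
wrist_force: [0.6, -0.2, -0.1]
width: 0.0576
```

```bash
python3 -c "
from ov import *
go([.5101,.0278,.106],.135)
tm('pics/k.png',[.5101,.0278,.09],.134,hw=.025)"
```

```text
t 5.97 pos [0.5115 0.0277 0.1086] rot [ 3.139  -0.0074  0.1339] w 0.0576 F [ 0.6 -0.2 -0.1] 
shift mm [-1.4 -0.3  2.6] turn [ 0.15 -0.42 -0.06]
```

View pics/k.png

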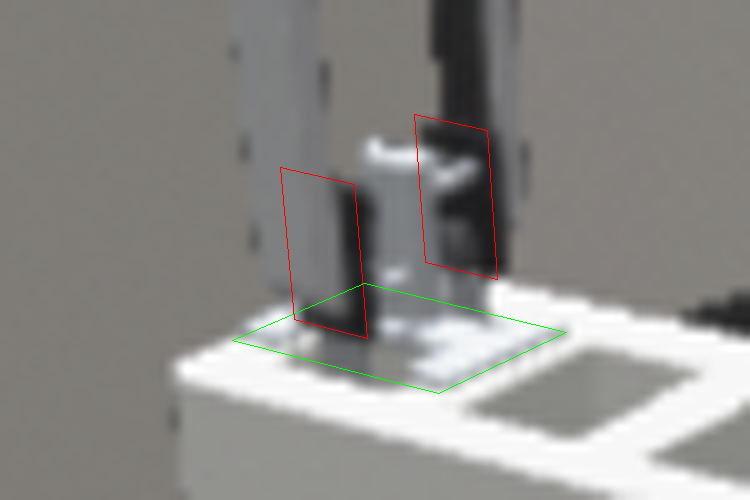

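>>> jog_arm(
  series=[
    {"x":-0.0008,"y":0,"z":0.002,"rx":0.1,"ry":-0.3,"rz":0},
    {"x":-0.0008,"y":0,"z":0.0015,"rx":0.05,"ry":-0.25,"rz":0},
    {"x":-0.0003,"y":0,"z":0.0005,"rx":0,"ry":-0.08,"rz":0},
  ],
)

```text
time: 6.27
tool_pos: [0.5115, 0.0276, 0.1072]
ee_rot: [3.141, -0.001, 0.134]
wrist_force: [1.3, -0.1, 2.2]
width: 0.05
```

```bash
python3 -c "
from ov import *
go([.5101,.0278,.106],.135)"
```

```text
t 6.27 pos [0.5115 0.0276 0.1072] rot [ 3.1414e+00 -1.5000e-03  1.3390e-01] w 0.05 F [ 1.3 -0.1  2.2] 
shift mm [-1.4 -0.4  1.2] turn [ 0.01 -0.09 -0.06]
```

>>> jog_arm(
  series=[
    {"x":0,"y":0,"z":-0.005,"rx":0,"ry":-0.1,"rz":0},
    {"x":0,"y":0,"z":-0.012,"rx":0,"ry":-0.05,"rz":0},
    {"x":0,"y":0,"z":-0.02,"rx":0,"ry":-0.05,"rz":0},
    {"x":0,"y":0,"z":-0.02,"rx":0,"ry":-0.05,"rz":0},
    {"x":0,"y":0,"z":-0.02,"rx":0,"ry":-0.05,"rz":0},
    {"x":0,"y":0,"z":-0.012,"rx":0,"ry":-0.05,"rz":0},
    {"x":0,"y":0,"z":-0.006,"rx":0,"ry":-0.05,"rz":0},
    {"x":0,"y":0,"z":0,"rx":0,"ry":-0.05,"rz":0},
  ],
)

```text
time: 6.93
tool_pos: [0.5074, 0.0274, 0.1989]
ee_rot: [-3.139, 0.025, 0.134]
wrist_force: [-0.8, 0.9, -0.5]
width: 0.0498
```

```bash
python3 - <<'E'
from ov import *
go([.5335,-.1449,.21],.135)
o=robot.get_obs();p=o["tool_pos"]
for n,x0,y0,cw,ch,f in(("scene",200,90,110,110,5.4),("top",120,140,200,110,4)):
    tm(f"pics/l_{n}.png",[p[0],p[1],p[2]-.0172],o["ee_rot"][2],hw=.025,n=n,x0=x0,y0=y0,cw=cw,ch=ch,f=f)
E
```

```text
t 6.93 pos [0.5074 0.0274 0.1989] rot [-3.1393  0.0249  0.1337] w 0.0498 F [-0.8  0.9 -0.5] 
shift mm [  2.7 174.2 -11.5] turn [-0.13  1.43 -0.08]
```

View pics/l_scene.png

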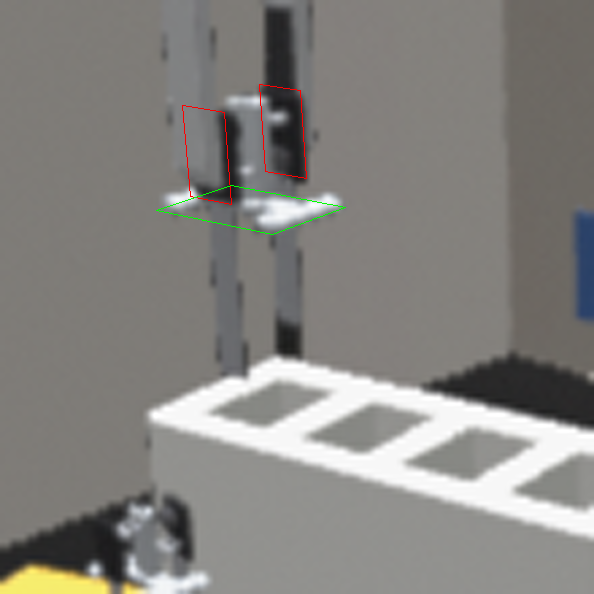

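View pics/l_top.png

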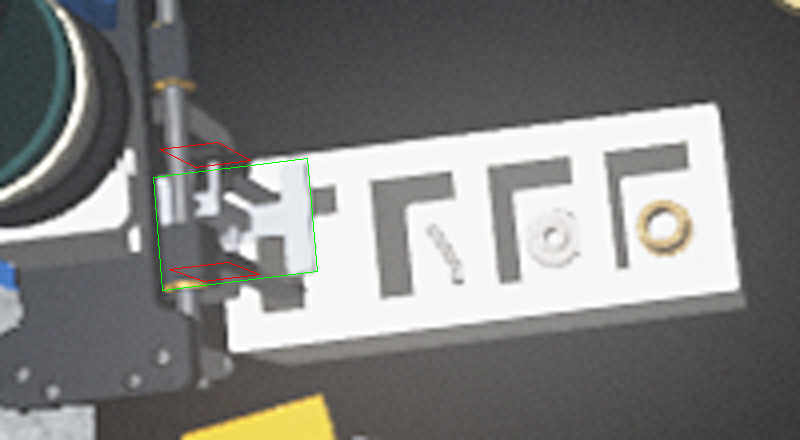

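>>> jog_arm(
  series=[
    {"x":0,"y":0.008,"z":-0.006,"rx":0,"ry":0.7,"rz":0},
    {"x":0,"y":0.02,"z":-0.006,"rx":0,"ry":0.5,"rz":0},
    {"x":0,"y":0.025,"z":0,"rx":0,"ry":0.2,"rz":0},
    {"x":0,"y":0.025,"z":0,"rx":0,"ry":0,"rz":0},
    {"x":0,"y":0.025,"z":0,"rx":0,"ry":0,"rz":0},
    {"x":0,"y":0.025,"z":0,"rx":0,"ry":0,"rz":0},
    {"x":0,"y":0.014,"z":0,"rx":0,"ry":0,"rz":0},
    {"x":0,"y":0.005,"z":0,"rx":0,"ry":0,"rz":0},
    {"x":0,"y":0,"z":0,"rx":0,"ry":0,"rz":0},
  ],
)

```text
time: 7.78
tool_pos: [0.5218, -0.1267, 0.1995]
ee_rot: [-3.135, 0.017, 0.136]
wrist_force: [0.2, 0.3, -1.0]
width: 0.0499
```

```bash
python3 - <<'E'
from ov import *
go([.5335,-.1449,.21],.135)
E
```

```text
t 7.78 pos [ 0.5218 -0.1267  0.1995] rot [-3.1347  0.0172  0.1361] w 0.0499 F [ 0.2  0.3 -1. ] 
shift mm [  9.   19.5 -10.8] turn [-0.39  0.98  0.06]
```

>>> jog_arm(
  series=[
    {"x":0.003,"y":0.007,"z":-0.005,"rx":-0.2,"ry":0.4,"rz":0},
    {"x":0.003,"y":0.007,"z":-0.005,"rx":-0.2,"ry":0.4,"rz":0},
    {"x":0.002,"y":0.004,"z":-0.001,"rx":0,"ry":0.2,"rz":0},
    {"x":0.001,"y":0.002,"z":0,"rx":0,"ry":0,"rz":0},
    {"x":0,"y":0,"z":0,"rx":0,"ry":0,"rz":0},
  ],
)

```text
time: 8.2
tool_pos: [0.5341, -0.1447, 0.2108]
ee_rot: [-3.141, -0.001, 0.139]
wrist_force: [-0.6, 0.6, -1.8]
width: 0.0501
```

```bash
python3 - <<'E'
from ov import *
go([.5335,-.1449,.21],.135)
o=robot.get_obs();p=o["tool_pos"]
for n,x0,y0,cw,ch,f in(("scene",260,110,100,100,6),("top",225,150,100,75,8)):
    tm(f"pics/m_{n}.png",[p[0],p[1],p[2]-.0172],o["ee_rot"][2],hw=.025,n=n,x0=x0,y0=y0,cw=cw,ch=ch,f=f)
E
```

```text
t 8.2 pos [ 0.5341 -0.1447  0.2108] rot [-3.1408e+00 -1.2000e-03  1.3900e-01] w 0.0501 F [-0.6  0.6 -1.8] 
shift mm [-0.7  0.1  0.8] turn [-0.05 -0.07  0.23]
```

View pics/m_scene.png

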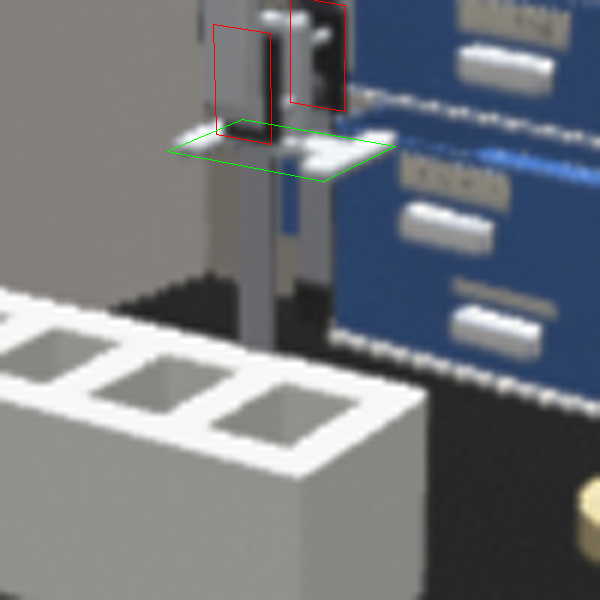

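View pics/m_top.png

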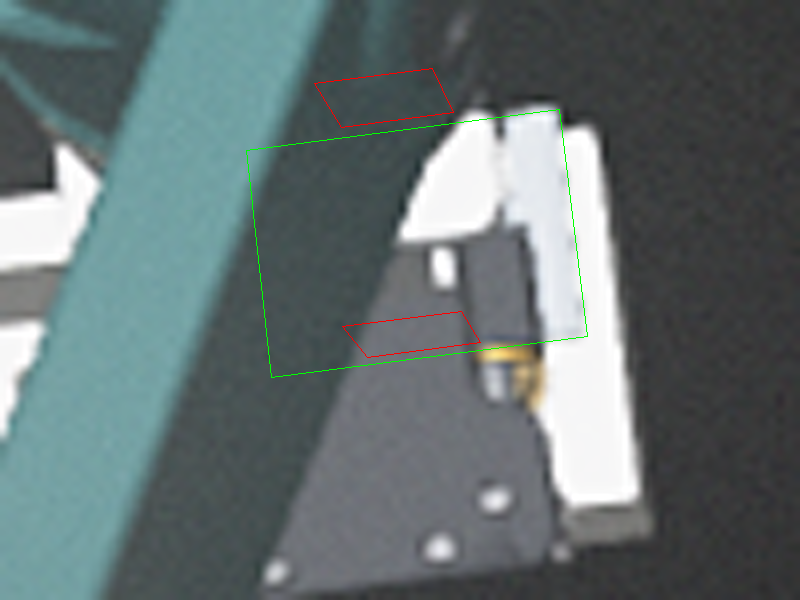

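>>> jog_arm(
  series=[
    {"x":-0.0015,"y":0,"z":0.008,"rx":0,"ry":0,"rz":0.2},
    {"x":-0.001,"y":0,"z":0.01,"rx":0,"ry":0,"rz":0},
    {"x":0,"y":0,"z":0.006,"rx":0,"ry":0,"rz":0},
    {"x":0,"y":0,"z":0,"rx":0,"ry":0,"rz":0},
    {"x":0,"y":0,"z":0,"rx":0,"ry":0,"rz":0},
  ],
)

```text
time: 8.72
tool_pos: [0.5303, -0.143, 0.1829]
ee_rot: [-3.139, 0.001, 0.137]
wrist_force: [-0.0, 0.1, -0.7]
width: 0.05
```

```bash
python3 - <<'E'
from ov import *
go([.5315,-.1447,.109],.135)
s=cams.snapshot("scene");cv2.imwrite("pics/n.png",cv2.resize(s["img"][120:200,250:340,::-1],None,fx=7,fy=7,interpolation=2))
E
```

```text
t 8.72 pos [ 0.5303 -0.143   0.1829] rot [-3.1389e+00  1.3000e-03  1.3730e-01] w 0.05 F [-0.   0.1 -0.7] 
shift mm [ 1.   2.1 73.9] turn [-0.16  0.07  0.13]
```

View pics/n.png

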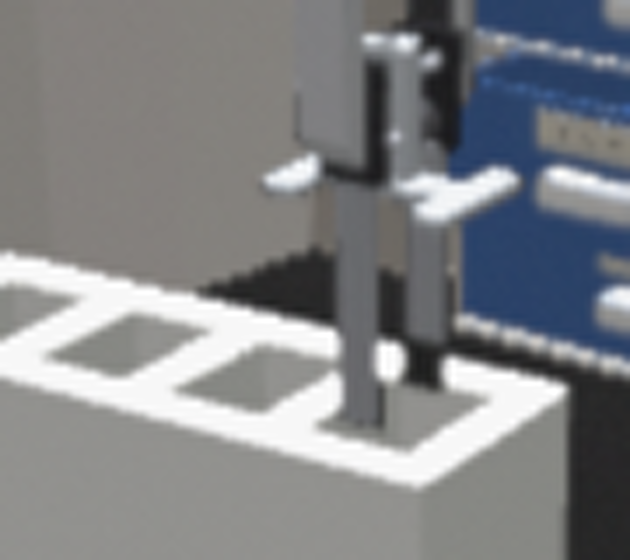

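>>> jog_arm(
  series=[
    {"x":0.0007,"y":0.002,"z":0.005,"rx":-0.1,"ry":0,"rz":0.1},
    {"x":0,"y":0.002,"z":0.008,"rx":0,"ry":0,"rz":0},
    {"x":0,"y":0,"z":0.008,"rx":0,"ry":0,"rz":0},
    {"x":0,"y":0,"z":0.008,"rx":0,"ry":0,"rz":0},
    {"x":0,"y":0,"z":0.003,"rx":0,"ry":0,"rz":0},
    {"x":0,"y":0,"z":0,"rx":0,"ry":0,"rz":0},
  ],
)

```text
time: 9.27
tool_pos: [0.5316, -0.1474, 0.1473]
ee_rot: [-3.141, 0.001, 0.135]
wrist_force: [0.6, -0.3, -1.3]
width: 0.0499
```

```bash
python3 - <<'E'
from ov import *
go([.5315,-.146,.109],.135)
s=cams.snapshot("scene");cv2.imwrite("pics/n2.png",cv2.resize(s["img"][120:200,250:340,::-1],None,fx=7,fy=7,interpolation=2))
s=cams.snapshot("top");cv2.imwrite("pics/n3.png",cv2.resize(s["img"][150:240,225:325,::-1],None,fx=6,fy=6,interpolation=2))
E
```

```text
t 9.27 pos [ 0.5316 -0.1474  0.1473] rot [-3.1407e+00  1.5000e-03  1.3520e-01] w 0.0499 F [ 0.6 -0.3 -1.3] 
shift mm [ 0.1 -1.4 38.3] turn [-0.05  0.08  0.01]
```

View pics/n2.png

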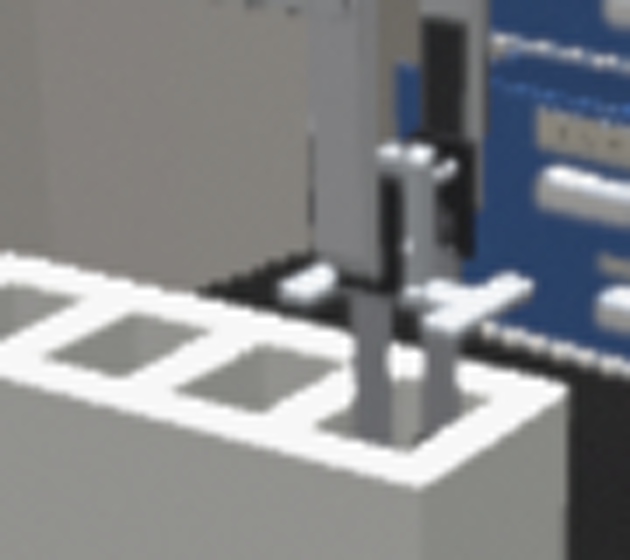

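View pics/n3.png

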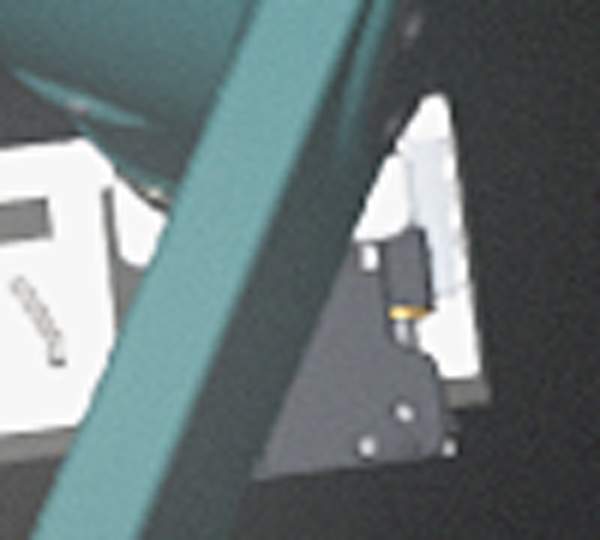

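>>> jog_arm(
  series=[
    {"x":0,"y":-0.0012,"z":0.007,"rx":0,"ry":0,"rz":0},
    {"x":0,"y":0,"z":0.009,"rx":0,"ry":0,"rz":0},
    {"x":0,"y":0,"z":0.008,"rx":0,"ry":0,"rz":0},
    {"x":0,"y":0,"z":0.005,"rx":0,"ry":0,"rz":0},
    {"x":0,"y":0,"z":0.002,"rx":0,"ry":0,"rz":0},
    {"x":0,"y":0,"z":0,"rx":0,"ry":0,"rz":0},
  ],
)

```text
time: 9.87
tool_pos: [0.5324, -0.1462, 0.1149]
ee_rot: [3.141, -0.001, 0.136]
wrist_force: [-0.4, -0.2, -0.6]
width: 0.0499
```

```bash
python3 - <<'E'
from ov import *
go([.5315,-.1458,.109],.135)
s=cams.snapshot("scene");cv2.imwrite("pics/n4.png",cv2.resize(s["img"][120:200,250:340,::-1],None,fx=7,fy=7,interpolation=2))
s=cams.snapshot("top");cv2.imwrite("pics/n5.png",cv2.resize(s["img"][150:240,225:325,::-1],None,fx=6,fy=6,interpolation=2))
E
```

```text
t 9.87 pos [ 0.5324 -0.1462  0.1149] rot [ 3.141e+00 -1.300e-03  1.355e-01] w 0.0499 F [-0.4 -0.2 -0.6] 
shift mm [-0.8 -0.5  5.9] turn [ 0.03 -0.07  0.03]
```

View pics/n4.png

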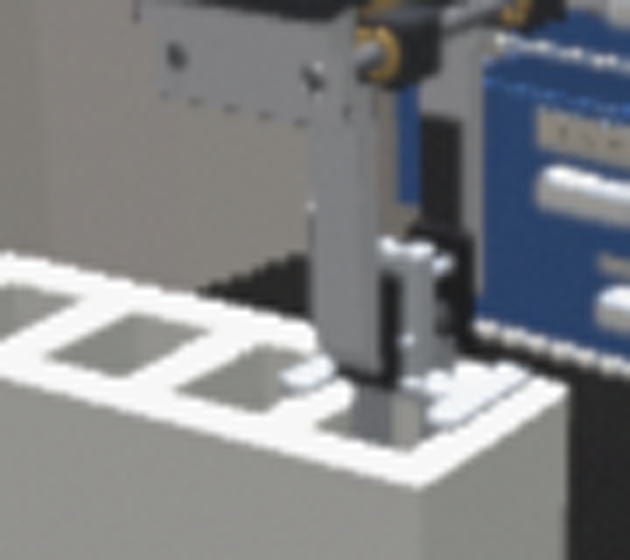

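View pics/n5.png

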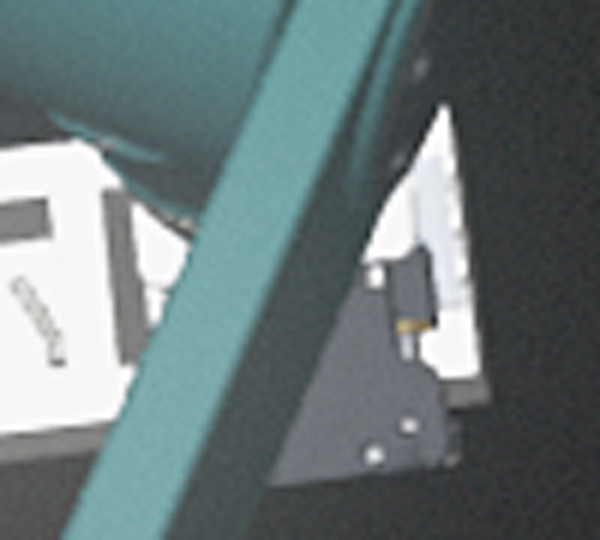

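>>> jog_arm(
  series=[
    {"x":-0.0006,"y":-0.0008,"z":0.003,"rx":0,"ry":0,"rz":0},
    {"x":0,"y":0,"z":0.003,"rx":0,"ry":0,"rz":0},
    {"x":0,"y":0,"z":0.0015,"rx":0,"ry":0,"rz":0},
    {"x":0,"y":0,"z":0.0005,"rx":0,"ry":0,"rz":0},
  ],
)

```text
time: 10.3
tool_pos: [0.5329, -0.1459, 0.1084]
ee_rot: [3.139, -0.005, 0.135]
wrist_force: [-0.4, -0.2, -1.9]
width: 0.05
```

```bash
python3 - <<'E'
from ov import *
go([.5315,-.1458,.1085],.135)
E
```

```text
t 10.3 pos [ 0.5329 -0.1459  0.1084] rot [ 3.1391 -0.0048  0.1355] w 0.05 F [-0.4 -0.2 -1.9] 
shift mm [-1.4 -0.3 -0.1] turn [ 0.15 -0.28  0.03]
```

>>> jog_arm(
  series=[
    {"x":-0.0005,"y":0,"z":0.0002,"rx":0.1,"ry":-0.2,"rz":0},
    {"x":-0.0002,"y":0,"z":0.0002,"rx":0,"ry":-0.1,"rz":0},
    {"x":0,"y":0,"z":0.0002,"rx":0,"ry":-0.05,"rz":0},
    {"x":0,"y":0,"z":0.0002,"rx":0,"ry":-0.05,"rz":0},
    {"x":0,"y":0,"z":0.0002,"rx":0,"ry":-0.05,"rz":0},
    {"x":0,"y":0,"z":0.0002,"rx":0,"ry":-0.05,"rz":0},
  ],
  claw=0.36,
)

```text
time: 10.8
tool_pos: [0.5326, -0.1461, 0.1082]
ee_rot: [3.141, 0.003, 0.135]
wrist_force: [0.1, -0.3, -0.5]
width: 0.037
```

```bash
python3 - <<'E'
from ov import *
go([.5315,-.1458,.1085],.135)
E
```

```text
t 10.8 pos [ 0.5326 -0.1461  0.1082] rot [3.1405 0.0034 0.1355] w 0.037 F [ 0.1 -0.3 -0.5] 
shift mm [-1.  -0.4 -0.3] turn [0.06 0.19 0.03]
```

>>> jog_arm(
  series=[
    {"x":-0.0003,"y":0,"z":0.0002,"rx":0,"ry":0.1,"rz":0},
    {"x":0,"y":0,"z":0.0002,"rx":0,"ry":0,"rz":0},
  ],
)

```text
time: 10.97
tool_pos: [0.5324, -0.1462, 0.1082]
ee_rot: [3.14, 0.001, 0.136]
wrist_force: [-0.4, 0.4, 0.2]
width: 0.0366
```

```bash
python3 - <<'E'
from ov import *
go([.5315,-.1458,.1085],.135)
s=cams.snapshot("scene");cv2.imwrite("pics/o1.png",cv2.resize(s["img"][120:200,250:340,::-1],None,fx=7,fy=7,interpolation=2))
E
```

```text
t 10.97 pos [ 0.5324 -0.1462  0.1082] rot [3.1403e+00 1.2000e-03 1.3550e-01] w 0.0366 F [-0.4  0.4  0.2] 
shift mm [-0.8 -0.5 -0.3] turn [0.07 0.07 0.03]
```

View pics/o1.png

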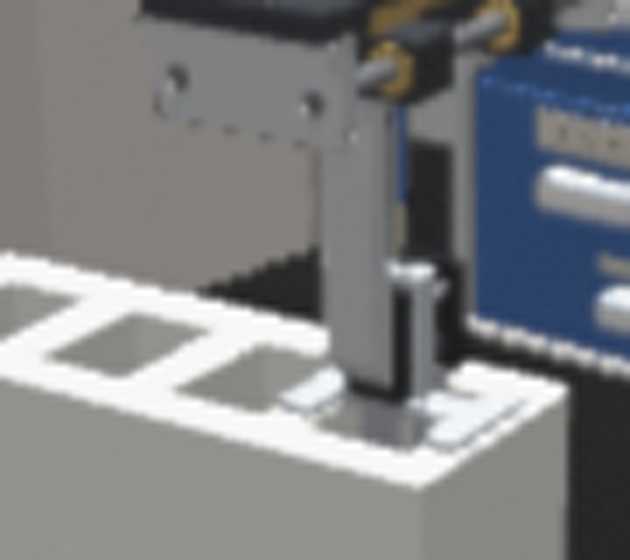

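>>> jog_arm(
  series=[
    {"x":0,"y":0,"z":0,"rx":0,"ry":0,"rz":0},
    {"x":0,"y":0,"z":0,"rx":0,"ry":0,"rz":0},
    {"x":0,"y":0,"z":0,"rx":0,"ry":0,"rz":0},
    {"x":0,"y":0,"z":-0.006,"rx":0,"ry":0,"rz":0},
    {"x":0,"y":0,"z":-0.015,"rx":0,"ry":0,"rz":0},
    {"x":0,"y":0,"z":-0.02,"rx":0,"ry":0,"rz":0},
    {"x":0,"y":0,"z":-0.02,"rx":0,"ry":0,"rz":0},
    {"x":0,"y":0,"z":-0.02,"rx":0,"ry":0,"rz":0},
    {"x":0,"y":0,"z":-0.01,"rx":0,"ry":0,"rz":0},
    {"x":0,"y":0,"z":-0.005,"rx":0,"ry":0,"rz":0},
    {"x":0,"y":0,"z":0,"rx":0,"ry":0,"rz":0},
  ],
  claw=0.53,
)

```text
time: 11.93
tool_pos: [0.5313, -0.1458, 0.2069]
ee_rot: [-3.141, 0.005, 0.135]
wrist_force: [0.5, 0.7, -1.9]
width: 0.0498
```

```bash
python3 - <<'E'
from ov import *
go([.5315,-.1458,.21],.135)
s=cams.snapshot("scene");cv2.imwrite("pics/o2.png",cv2.resize(s["img"][110:200,250:340,::-1],None,fx=6,fy=6,interpolation=2))
s=cams.snapshot("top");cv2.imwrite("pics/o3.png",cv2.resize(s["img"][150:240,225:325,::-1],None,fx=6,fy=6,interpolation=2))
E
```

```text
t 11.93 pos [ 0.5313 -0.1458  0.2069] rot [-3.1409  0.0055  0.1353] w 0.0498 F [ 0.5  0.7 -1.9] 
shift mm [ 0.2 -0.  -3.1] turn [-0.04  0.31  0.02]
```

View pics/o2.png

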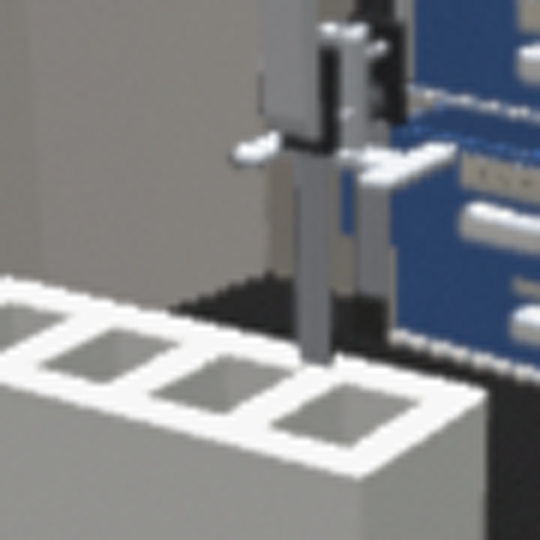

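View pics/o3.png

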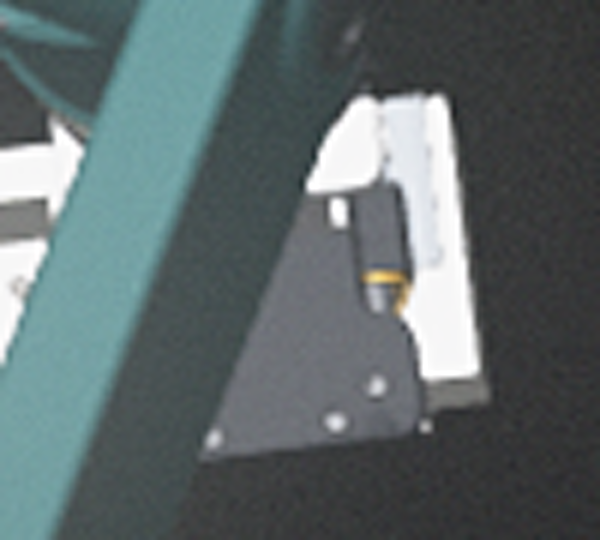

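>>> jog_arm(
  series=[
    {"x":0,"y":-0.01,"z":-0.003,"rx":0,"ry":0.2,"rz":0},
    {"x":0,"y":-0.025,"z":0,"rx":0,"ry":0,"rz":0},
    {"x":0,"y":-0.03,"z":0,"rx":0,"ry":0,"rz":0},
    {"x":0,"y":-0.03,"z":0,"rx":0,"ry":0,"rz":0},
    {"x":0,"y":-0.02,"z":0,"rx":0,"ry":0,"rz":0},
    {"x":0,"y":-0.01,"z":0,"rx":0,"ry":0,"rz":0},
    {"x":0,"y":0,"z":0,"rx":0,"ry":0,"rz":0},
  ],
)

```text
time: 12.62
tool_pos: [0.5079, -0.0139, 0.1991]
ee_rot: [-3.131, 0.02, 0.132]
wrist_force: [-0.5, -0.2, -1.6]
width: 0.0496
```

```bash
python3 - <<'E'
from ov import *
go([.5315,-.1458,.21],.135)
s=cams.snapshot("top");cv2.imwrite("pics/p.png",cv2.resize(s["img"][150:240,205:325,::-1],None,fx=6,fy=6,interpolation=2))
cv2.imwrite("pics/p2.png",cv2.resize(s["img"][180:214,268:304,::-1],None,fx=16,fy=16,interpolation=2))
s=cams.snapshot("scene");cv2.imwrite("pics/p3.png",s["img"][:,:,::-1])
E
```

```text
t 12.62 pos [ 0.5079 -0.0139  0.1991] rot [-3.1314  0.0202  0.132 ] w 0.0496 F [-0.5 -0.2 -1.6] 
shift mm [  5.8 133.7 -12.4] turn [-0.59  1.16 -0.18]
```

View pics/p.png

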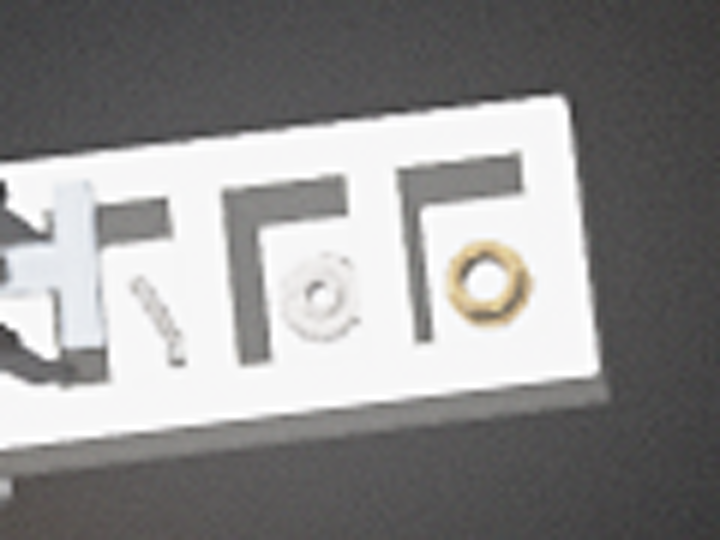

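View pics/p2.png

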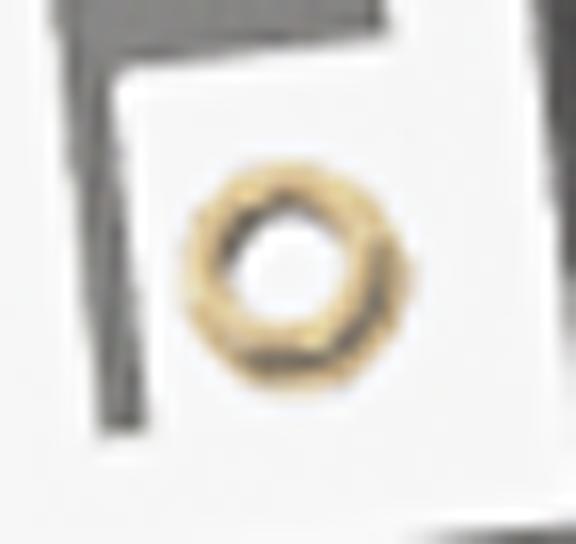

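View pics/p3.png

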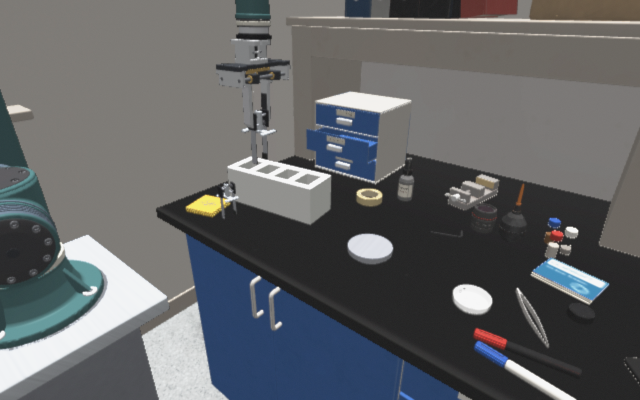

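```bash
python3 - <<'E'
from ov import *
s=cams.snapshot("top")
x0,y0,f=268,180,16
b=cv2.resize(s["img"][180:214,276:304,2],None,fx=f,fy=f,interpolation=cv2.INTER_CUBIC)
for lv in(140,170,200,220):
    m=(b<lv).astype(np.uint8);m[:,:8*1]=0
    cs,_=cv2.findContours(m,cv2.RETR_EXTERNAL,cv2.CHAIN_APPROX_NONE)
    cs=[c for c in cs if cv2.contourArea(c)>10000]
    for c in cs:
        (x,y),r=cv2.minEnclosingCircle(c);h=cv2.convexHull(c);bb=cv2.boundingRect(c)
        print(lv,bb,"px",np.array(bb[2:])/f,"area-equiv d mm",2*np.sqrt(cv2.contourArea(h)/np.pi)/f*.905/432.75*1000,"ext mm",np.array(bb[2:])/f*.905/432.75*1000)
print(b[256,::16])
# predicted union outline
th=np.linspace(0,2*np.pi,200)
for rb,rf in((.013,.016),(.011,.0138),(.0105,.0135)):
    B=np.array([.531,-.145,0]);A=np.r_[proj(s,B+np.c_[rb*np.cos(th),rb*np.sin(th),0*th+.034]),proj(s,B+np.c_[rf*np.cos(th),rf*np.sin(th),0*th+.013])]
    print(rb,np.ptp(A,axis=0))
E
```

```text
140 (8, 0, 245, 59) px [15.3125  3.6875] area-equiv d mm 15.415488874173143 ext mm [32.02267475  7.7115829 ]
170 (65, 168, 214, 219) px [13.375  13.6875] area-equiv d mm 28.264754600840224 ext mm [27.97082611 28.62435009]
170 (8, 0, 250, 64) px [15.625  4.   ] area-equiv d mm 16.449984652707272 ext mm [32.67619873  8.36510687]
200 (57, 162, 229, 231) px [14.3125 14.4375] area-equiv d mm 29.817608339781238 ext mm [29.93139804 30.19280763]
200 (8, 0, 255, 69) px [15.9375  4.3125] area-equiv d mm 17.405990958071385 ext mm [33.3297227   9.01863085]
220 (52, 158, 239, 239) px [14.9375 14.9375] area-equiv d mm 30.91464405616973 ext mm [31.23844598 31.23844598]
220 (397, 0, 51, 360) px [ 3.1875 22.5   ] area-equiv d mm 15.926967646888293 ext mm [ 6.66594454 47.05372617]
220 (8, 0, 259, 72) px [16.1875  4.5   ] area-equiv d mm 18.093477444571096 ext mm [33.85254188  9.41074523]
[230 242 254 230 176 134 110 184 255 253 248 248 255 237 177 128 111 163
 231 249 247 247 247 247 247 250 255 166]
0.013 [15.00032208 15.08759818]
0.011 [12.93780962 13.11580775]
0.0105 [12.65655713 12.73937406]
```

```bash
python3 - <<'E'
from ov import *
s=cams.snapshot("scene")
Rz=R.from_euler("z",.135).as_matrix();c=np.array([.5204,-.0579,0])
print("block corners",proj(s,c+np.array([[-.046,-.124,.09],[.046,-.124,.09]])@Rz.T),"obs",(250+418/7-.43,120+487/7-.43),(250+566/7-.43,120+388/7-.43))
T=np.array([.5324,-.1462,0])
for z in(.091,.096,.101,.108): print(z,proj(s,T+np.array([[-.025,-.034,z],[.025,-.034,z],[-.025,.034,z]])@Rz.T).round(1).tolist())
print(np.array([[440,450],[525,400],[285,405]])/7+[249.57,119.57])
im=cv2.imread("pics/o1.png");cv2.imwrite("pics/o1b.png",cv2.resize(im[340:500,270:580],None,fx=2.5,fy=2.5,interpolation=cv2.INTER_CUBIC))
E
```

```text
block corners [[308.66641507 188.02956224]
 [329.62819296 174.41636301]] obs (309.2842857142857, 189.14142857142855) (330.4271428571429, 174.99857142857144)
0.091 [[313.4, 184.2], [324.8, 176.9], [288.7, 177.9]]
0.096 [[313.4, 182.2], [324.8, 174.9], [288.6, 175.9]]
0.101 [[313.4, 180.1], [324.9, 172.9], [288.6, 173.9]]
0.108 [[313.4, 177.2], [324.9, 170.1], [288.5, 171.1]]
[[312.42714286 183.85571429]
 [324.57       176.71285714]
 [290.28428571 177.42714286]]
```

View pics/o1b.png

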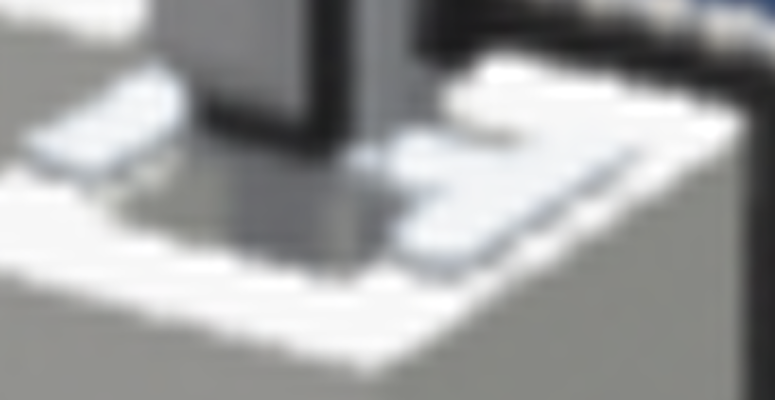

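>>> jog_arm(
  series=[
    {"x":0.001,"y":0.01,"z":-0.006,"rx":-0.2,"ry":0.5,"rz":0},
    {"x":0.001,"y":0.022,"z":-0.004,"rx":-0.2,"ry":0.4,"rz":0},
    {"x":0.001,"y":0.025,"z":0,"rx":-0.1,"ry":0.2,"rz":0},
    {"x":0.001,"y":0.025,"z":0,"rx":0,"ry":0,"rz":0},
    {"x":0.001,"y":0.022,"z":0,"rx":0,"ry":0,"rz":0},
    {"x":0,"y":0.011,"z":0,"rx":0,"ry":0,"rz":0},
    {"x":0,"y":0.004,"z":0,"rx":0,"ry":0,"rz":0},
    {"x":0,"y":0,"z":0,"rx":0,"ry":0,"rz":0},
  ],
)

```text
time: 13.48
tool_pos: [0.5305, -0.1518, 0.2127]
ee_rot: [3.135, -0.005, 0.117]
wrist_force: [0.2, -0.4, -0.9]
width: 0.0501
```

```bash
python3 - <<'E'
from ov import *
go([.532,-.1455,.19],.135)
E
```

```text
t 13.48 pos [ 0.5305 -0.1518  0.2127] rot [ 3.1347 -0.0046  0.1166] w 0.0501 F [ 0.2 -0.4 -0.9] 
shift mm [ 2.1 -6.2 22.7] turn [ 0.4  -0.26 -1.06]
```

>>> jog_arm(
  series=[
    {"x":0.001,"y":-0.003,"z":0.006,"rx":0.2,"ry":-0.1,"rz":-0.5},
    {"x":0.001,"y":-0.003,"z":0.008,"rx":0.2,"ry":-0.1,"rz":-0.5},
    {"x":0,"y":0,"z":0.005,"rx":0,"ry":0,"rz":0},
    {"x":0,"y":0,"z":0.002,"rx":0,"ry":0,"rz":0},
    {"x":0,"y":0,"z":0,"rx":0,"ry":0,"rz":0},
  ],
)

```text
time: 13.9
tool_pos: [0.5314, -0.1421, 0.1892]
ee_rot: [-3.138, -0.0, 0.139]
wrist_force: [0.4, 0.4, 0.2]
width: 0.05
```

```bash
python3 - <<'E'
from ov import *
go([.532,-.1455,.15],.135)
o=robot.get_obs();p=o["tool_pos"]
tm("pics/q.png",[p[0],p[1],p[2]-.0172],o["ee_rot"][2],hw=.025,n="scene",x0=260,y0=110,cw=90,ch=90,f=7)
E
```

```text
t 13.9 pos [ 0.5314 -0.1421  0.1892] rot [-3.1384e+00 -1.0000e-04  1.3860e-01] w 0.05 F [0.4 0.4 0.2] 
shift mm [ 0.2  3.6 39.2] turn [-0.18 -0.01  0.21]
```

View pics/q.png

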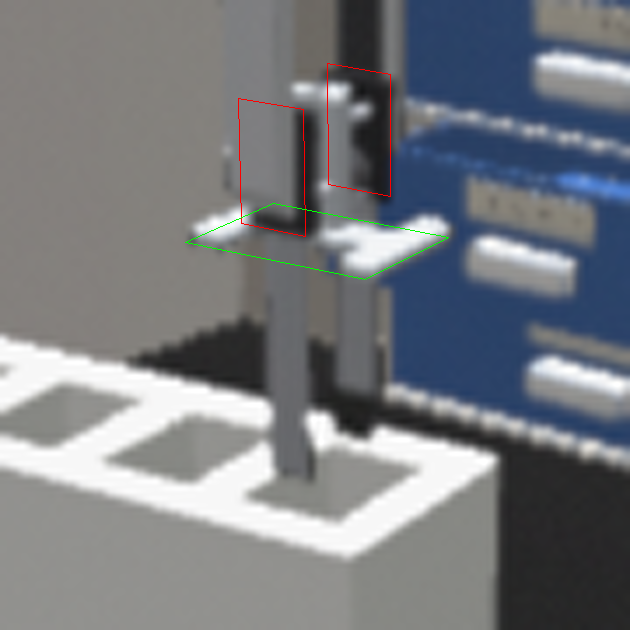

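>>> jog_arm(
  series=[
    {"x":0,"y":0.0015,"z":0.006,"rx":-0.1,"ry":0,"rz":0.1},
    {"x":0,"y":0.001,"z":0.009,"rx":0,"ry":0,"rz":0},
    {"x":0,"y":0,"z":0.009,"rx":0,"ry":0,"rz":0},
    {"x":0,"y":0,"z":0.009,"rx":0,"ry":0,"rz":0},
    {"x":0,"y":0,"z":0.004,"rx":0,"ry":0,"rz":0},
    {"x":0,"y":0,"z":0,"rx":0,"ry":0,"rz":0},
  ],
)

```text
time: 14.45
tool_pos: [0.5317, -0.1434, 0.1483]
ee_rot: [-3.14, -0.0, 0.139]
wrist_force: [0.1, 0.4, -1.1]
width: 0.0498
```

```bash
python3 - <<'E'
from ov import *
go([.532,-.1455,.1085],.135)
E
```

```text
t 14.45 pos [ 0.5317 -0.1434  0.1483] rot [-3.1403e+00 -1.0000e-04  1.3890e-01] w 0.0498 F [ 0.1  0.4 -1.1] 
shift mm [ 0.   2.2 39.8] turn [-0.08 -0.01  0.22]
```

>>> jog_arm(
  series=[
    {"x":0,"y":0.0012,"z":0.007,"rx":0,"ry":0,"rz":0.2},
    {"x":0,"y":0.001,"z":0.009,"rx":0,"ry":0,"rz":0},
    {"x":0,"y":0,"z":0.009,"rx":0,"ry":0,"rz":0},
    {"x":0,"y":0,"z":0.008,"rx":0,"ry":0,"rz":0},
    {"x":0,"y":0,"z":0.004,"rx":0,"ry":0,"rz":0},
    {"x":0,"y":0,"z":0.001,"rx":0,"ry":0,"rz":0},
    {"x":0,"y":0,"z":0.0005,"rx":0,"ry":0,"rz":0},
  ],
)

```text
time: 15.03
tool_pos: [0.5326, -0.1461, 0.1065]
ee_rot: [-3.141, -0.002, 0.134]
wrist_force: [0.0, 0.5, 4.6]
width: 0.0503
```

```bash
python3 - <<'E'
from ov import *
go([.532,-.1455,.1085],.135)
E
```

```text
t 15.03 pos [ 0.5326 -0.1461  0.1065] rot [-3.1407e+00 -1.7000e-03  1.3440e-01] w 0.0503 F [0.  0.5 4.6] 
shift mm [-0.5 -0.7 -2. ] turn [-0.05 -0.1  -0.03]
```

>>> jog_arm(
  series=[
    {"x":0,"y":0,"z":0,"rx":0,"ry":0,"rz":0},
    {"x":0,"y":0,"z":0,"rx":0,"ry":0,"rz":0},
    {"x":0,"y":0,"z":0,"rx":0,"ry":0,"rz":0},
  ],
  claw=0.43,
)

```text
time: 15.28
tool_pos: [0.5329, -0.1463, 0.1071]
ee_rot: [-3.141, -0.003, 0.134]
wrist_force: [-0.1, 0.5, -1.9]
width: 0.0408
```

```bash
python3 - <<'E'
from ov import *
go([.532,-.1455,.1085],.135)
E
```

```text
t 15.28 pos [ 0.5329 -0.1463  0.1071] rot [-3.1414e+00 -2.6000e-03  1.3450e-01] w 0.0408 F [-0.1  0.5 -1.9] 
shift mm [-0.8 -0.9 -1.4] turn [-0.01 -0.15 -0.03]
```

>>> jog_arm(
  series=[
    {"x":0,"y":0,"z":0.0002,"rx":0,"ry":0,"rz":0},
    {"x":0,"y":0,"z":0.0002,"rx":0,"ry":0,"rz":0},
    {"x":0,"y":0,"z":0.0002,"rx":0,"ry":0,"rz":0},
    {"x":0,"y":0,"z":0,"rx":0,"ry":0,"rz":0},
  ],
  claw=0.3,
)

```text
time: 15.62
tool_pos: [0.533, -0.1464, 0.1072]
ee_rot: [3.141, -0.003, 0.135]
wrist_force: [-0.2, -0.1, -1.2]
width: 0.0368
```

```bash
python3 - <<'E'
from ov import *
go([.532,-.1455,.1085],.135)
E
```

```text
t 15.62 pos [ 0.533  -0.1464  0.1072] rot [ 3.1413 -0.0032  0.1345] w 0.0368 F [-0.2 -0.1 -1.2] 
shift mm [-0.9 -1.  -1.3] turn [ 0.02 -0.18 -0.03]
```

>>> jog_arm(
  series=[
    {"x":0,"y":0,"z":0,"rx":0,"ry":0,"rz":0},
    {"x":0,"y":0,"z":-0.004,"rx":0,"ry":0,"rz":0},
    {"x":0,"y":0,"z":-0.01,"rx":0,"ry":0,"rz":0},
    {"x":0,"y":0,"z":-0.016,"rx":0,"ry":0,"rz":0},
    {"x":0,"y":0,"z":-0.018,"rx":0,"ry":0,"rz":0},
    {"x":0,"y":0,"z":-0.018,"rx":0,"ry":0,"rz":0},
    {"x":0,"y":0,"z":-0.018,"rx":0,"ry":0,"rz":0},
    {"x":0,"y":0,"z":-0.014,"rx":0,"ry":0,"rz":0},
    {"x":0,"y":0,"z":-0.008,"rx":0,"ry":0,"rz":0},
    {"x":0,"y":0,"z":-0.003,"rx":0,"ry":0,"rz":0},
  ],
)

```text
time: 16.45
tool_pos: [0.5313, -0.146, 0.2222]
ee_rot: [-3.14, 0.001, 0.134]
wrist_force: [0.2, -0.3, -1.9]
width: 0.0371
```

```bash
python3 - <<'E'
from ov import *
go([.532,-.1455,.1085],.135)
s=cams.snapshot("scene");cv2.imwrite("pics/r.png",cv2.resize(s["img"][100:190,260:350,::-1],None,fx=7,fy=7,interpolation=2))
E
```

```text
t 16.45 pos [ 0.5313 -0.146   0.2222] rot [-3.1399e+00  7.0000e-04  1.3440e-01] w 0.0371 F [ 0.2 -0.3 -1.9] 
shift mm [  0.8  -0.2 113.7] turn [-0.1   0.04 -0.03]
```

View pics/r.png

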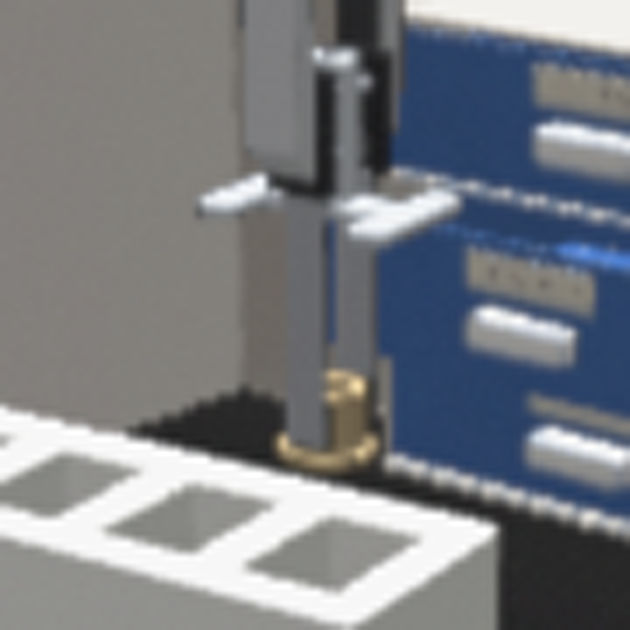

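The lift worked: the scene view shows the bronze bushing upright between the tips at crop (330,430), with its flange just below the tip ends. Now I'll carry it to the stage.

>>> jog_arm(
  series=[
    {"x":-0.003,"y":0.007,"z":0,"rx":0,"ry":0,"rz":0},
    {"x":-0.006,"y":0.015,"z":0,"rx":0,"ry":0,"rz":0},
    {"x":-0.009,"y":0.022,"z":0,"rx":0,"ry":0,"rz":0},
    {"x":-0.009,"y":0.023,"z":0,"rx":0,"ry":0,"rz":0},
    {"x":-0.009,"y":0.023,"z":0,"rx":0,"ry":0,"rz":0},
    {"x":-0.009,"y":0.023,"z":0,"rx":0,"ry":0,"rz":0},
    {"x":-0.009,"y":0.023,"z":0,"rx":0,"ry":0,"rz":0},
    {"x":-0.009,"y":0.022,"z":0,"rx":0,"ry":0,"rz":0},
    {"x":-0.006,"y":0.015,"z":0,"rx":0,"ry":0,"rz":0},
    {"x":-0.003,"y":0.007,"z":0,"rx":0,"ry":0,"rz":0},
    {"x":0,"y":0,"z":0,"rx":0,"ry":0,"rz":0},
  ],
)

```text
time: 17.42
tool_pos: [0.4756, -0.3432, 0.2076]
ee_rot: [-3.126, 0.018, 0.137]
wrist_force: [-0.9, -0.4, -1.9]
width: 0.0367
```

```bash
python3 - <<'E'
from ov import *
go([.4785,-.3555,.16],.135)
E
```

```text
t 17.42 pos [ 0.4756 -0.3432  0.2076] rot [-3.1261  0.0182  0.1366] w 0.0367 F [-0.9 -0.4 -1.9] 
shift mm [ 2.  13.4 47.4] turn [-0.88  1.04  0.09]
```

>>> jog_arm(
  series=[
    {"x":0.001,"y":0.005,"z":0.006,"rx":-0.4,"ry":0.5,"rz":0},
    {"x":0.001,"y":0.005,"z":0.01,"rx":-0.3,"ry":0.4,"rz":0},
    {"x":0,"y":0.002,"z":0.01,"rx":-0.1,"ry":0.1,"rz":0},
    {"x":0,"y":0,"z":0.008,"rx":0,"ry":0,"rz":0},
    {"x":0,"y":0,"z":0.003,"rx":0,"ry":0,"rz":0},
    {"x":0,"y":0,"z":0,"rx":0,"ry":0,"rz":0},
  ],
)

```text
time: 17.92
tool_pos: [0.4793, -0.351, 0.1643]
ee_rot: [-3.136, 0.001, 0.14]
wrist_force: [1.2, 0.1, -1.3]
width: 0.0364
```

```bash
python3 - <<'E'
from ov import *
go([.4785,-.3555,.13],.135)
E
```

```text
t 17.92 pos [ 0.4793 -0.351   0.1643] rot [-3.1355e+00  1.4000e-03  1.4010e-01] w 0.0364 F [ 1.2  0.1 -1.3] 
shift mm [-1.4  4.6 34.3] turn [-0.35  0.08  0.29]
```

>>> jog_arm(
  series=[
    {"x":-0.0008,"y":0.002,"z":0.006,"rx":-0.2,"ry":0,"rz":0.2},
    {"x":-0.0005,"y":0.002,"z":0.01,"rx":-0.15,"ry":0,"rz":0.1},
    {"x":0,"y":0.0005,"z":0.009,"rx":0,"ry":0,"rz":0},
    {"x":0,"y":0,"z":0.005,"rx":0,"ry":0,"rz":0},
    {"x":0,"y":0,"z":0.002,"rx":0,"ry":0,"rz":0},
    {"x":0,"y":0,"z":0,"rx":0,"ry":0,"rz":0},
  ],
)

```text
time: 18.42
tool_pos: [0.4793, -0.3545, 0.1292]
ee_rot: [3.141, 0.001, 0.137]
wrist_force: [-0.2, 0.4, -2.3]
width: 0.0368
```

```bash
python3 - <<'E'
from ov import *
go([.4785,-.3555,.1172],.135)
s=cams.snapshot("scene");cv2.imwrite("pics/t.png",cv2.resize(s["img"][170:280,320:420,::-1],None,fx=5.4,fy=5.4,interpolation=2))
s=cams.snapshot("top");cv2.imwrite("pics/t2.png",cv2.resize(s["img"][180:260,340:430,::-1],None,fx=6,fy=6,interpolation=2))
E
```

```text
t 18.42 pos [ 0.4793 -0.3545  0.1292] rot [3.1409e+00 1.0000e-03 1.3680e-01] w 0.0368 F [-0.2  0.4 -2.3] 
shift mm [-0.9  0.9 12. ] turn [0.04 0.06 0.1 ]
```

View pics/t.png

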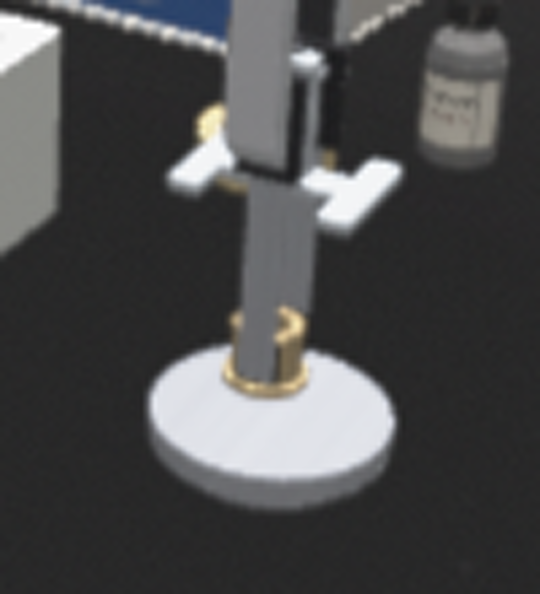

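View pics/t2.png

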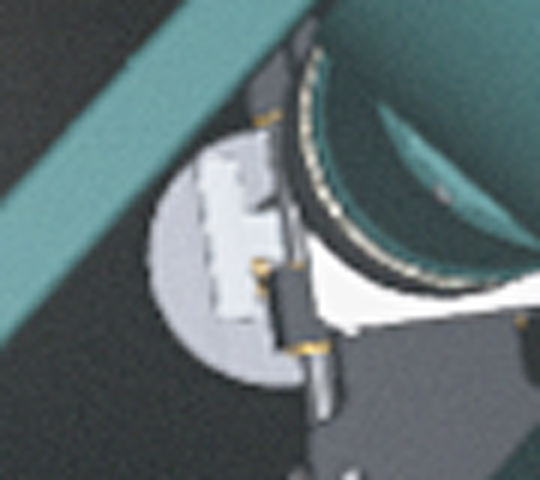

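```bash
python3 - <<'E'
from ov import *
o=robot.get_obs();p=o["tool_pos"]
tm("pics/u.png",[p[0],p[1],p[2]-.0172],o["ee_rot"][2],hw=.025,n="top",x0=355,y0=190,cw=60,ch=60,f=9)
s=cams.snapshot("scene")
b=p-[0,0,.0972]
print("scene bushing base pred",proj(s,b),"obs",(320+267/5.4-.4,170+372/5.4-.4))
print("stage top centre pred",proj(s,[.4785,-.3555,.02]))
g=s["img"].astype(int);th=np.linspace(0,2*np.pi,60)
x0,y0,f=335,220,8
im=cv2.resize(s["img"][y0:y0+50,x0:x0+70,::-1],None,fx=f,fy=f,interpolation=cv2.INTER_CUBIC)
for P,r,z,c in((np.array([.4785,-.3555,0]),.045,.02,(0,0,255)),(p*[1,1,0],.016,p[2]-.0972,(0,255,0))):
    cv2.polylines(im,[((proj(s,P+np.c_[r*np.cos(th),r*np.sin(th),0*th+z])-[x0,y0]+.5)*f-.5).round().astype(int)],True,c,1)
cv2.imwrite("pics/u2.png",im)
E
```

```text
scene bushing base pred [[368.7983406  238.58852717]] obs (369.0444444444445, 238.48888888888888)
stage top centre pred [[368.43917549 244.34951942]]
```

View pics/u.png

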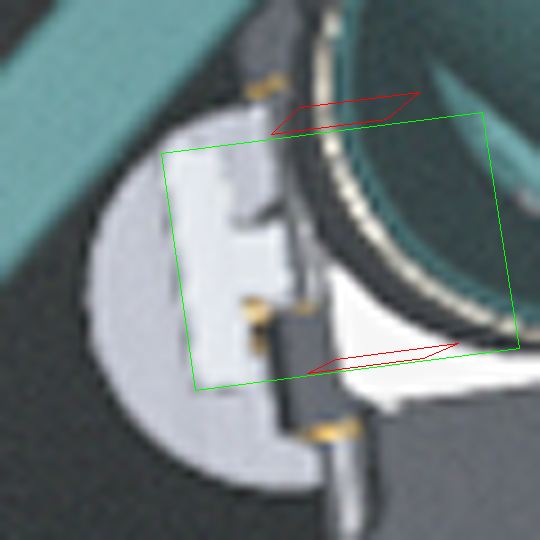

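View pics/u2.png

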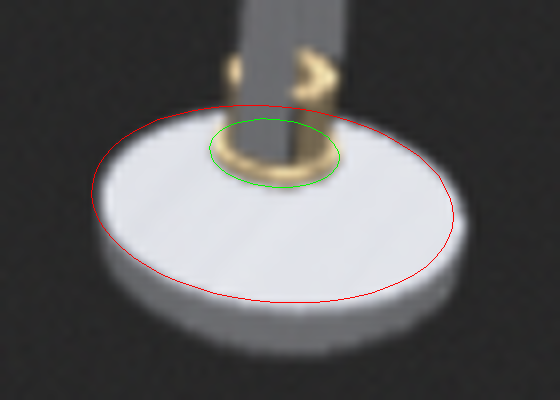

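>>> jog_arm(
  series=[
    {"x":-0.001,"y":0.0012,"z":0.003,"rx":0,"ry":0,"rz":0},
    {"x":-0.0006,"y":0.0008,"z":0.004,"rx":0,"ry":0,"rz":0},
    {"x":0,"y":0,"z":0.003,"rx":0,"ry":0,"rz":0},
    {"x":0,"y":0,"z":0.001,"rx":0,"ry":0,"rz":0},
    {"x":0,"y":0,"z":0.0005,"rx":0,"ry":0,"rz":0},
  ],
)

```text
time: 19.03
tool_pos: [0.4792, -0.3584, 0.1201]
ee_rot: [3.136, -0.003, 0.137]
wrist_force: [-0.0, -0.3, -1.6]
width: 0.0368
```

```bash
python3 - <<'E'
from ov import *
go([.4778,-.357,.1172],.135)
E
```

```text
t 19.03 pos [ 0.4792 -0.3584  0.1201] rot [ 3.136e+00 -3.000e-03  1.366e-01] w 0.0368 F [-0.  -0.3 -1.6] 
shift mm [-1.2 -1.6  2.9] turn [ 0.32 -0.17  0.09]
```

>>> jog_arm(
  series=[
    {"x":-0.0012,"y":-0.0014,"z":0.001,"rx":0.3,"ry":-0.2,"rz":0},
    {"x":0,"y":0,"z":0.001,"rx":0.05,"ry":-0.05,"rz":0},
    {"x":0,"y":0,"z":0.001,"rx":0,"ry":-0.05,"rz":0},
  ],
)

```text
time: 19.28
tool_pos: [0.4777, -0.3572, 0.1172]
ee_rot: [-3.141, 0.002, 0.136]
wrist_force: [-0.9, -0.3, 2.9]
width: 0.037
```

```bash
python3 - <<'E'
from ov import *
go([.4778,-.357,.1172],.135)
E
```

```text
t 19.28 pos [ 0.4777 -0.3572  0.1172] rot [-3.1408e+00  2.4000e-03  1.3650e-01] w 0.037 F [-0.9 -0.3  2.9] 
shift mm [ 0.1 -0.2 -0. ] turn [-0.04  0.14  0.09]
```

>>> jog_arm(
  series=[
    {"x":0,"y":0,"z":0.0002,"rx":0,"ry":0,"rz":0},
    {"x":0,"y":0,"z":0,"rx":0,"ry":0,"rz":0},
    {"x":0,"y":0,"z":0,"rx":0,"ry":0,"rz":0},
    {"x":0,"y":0,"z":0,"rx":0,"ry":0,"rz":0},
  ],
  claw=0.53,
)

```text
time: 19.62
tool_pos: [0.4781, -0.3574, 0.1175]
ee_rot: [3.142, 0.002, 0.137]
wrist_force: [-0.1, -0.1, -1.8]
width: 0.0497
```

```bash
python3 - <<'E'
from ov import *
go([.4778,-.357,.1172],.135)
s=cams.snapshot("scene");cv2.imwrite("pics/v.png",cv2.resize(s["img"][190:270,330:410,::-1],None,fx=7,fy=7,interpolation=2))
E
```

```text
t 19.62 pos [ 0.4781 -0.3574  0.1175] rot [3.1415e+00 1.6000e-03 1.3660e-01] w 0.0497 F [-0.1 -0.1 -1.8] 
shift mm [-0.2 -0.4  0.3] turn [0.   0.09 0.09]
```

View pics/v.png

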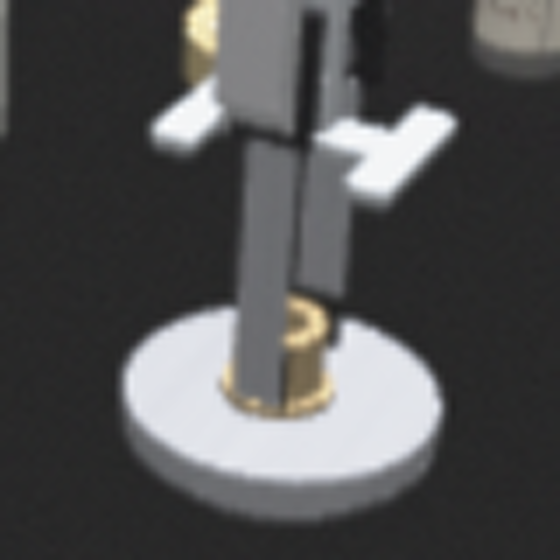

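>>> jog_arm(
  series=[
    {"x":0,"y":0,"z":-0.003,"rx":0,"ry":0,"rz":0},
    {"x":0,"y":0,"z":-0.008,"rx":0,"ry":0,"rz":0},
    {"x":0,"y":0,"z":-0.014,"rx":0,"ry":0,"rz":0},
    {"x":0,"y":0,"z":-0.018,"rx":0,"ry":0,"rz":0},
    {"x":0,"y":0,"z":-0.018,"rx":0,"ry":0,"rz":0},
    {"x":0,"y":0,"z":-0.018,"rx":0,"ry":0,"rz":0},
    {"x":0,"y":0,"z":-0.012,"rx":0,"ry":0,"rz":0},
    {"x":0,"y":0,"z":-0.006,"rx":0,"ry":0,"rz":0},
    {"x":0,"y":0,"z":0,"rx":0,"ry":0,"rz":0},
  ],
)

```text
time: 20.42
tool_pos: [0.478, -0.3571, 0.2225]
ee_rot: [3.141, 0.001, 0.137]
wrist_force: [0.2, -0.0, -0.9]
width: 0.0502
```

```bash
python3 - <<'E'
from ov import *
go([.5095,.028,.215],.135)
s=cams.snapshot("scene");cv2.imwrite("pics/w.png",cv2.resize(s["img"][170:270,330:410,::-1],None,fx=6,fy=6,interpolation=2))
s=cams.snapshot("top");cv2.imwrite("pics/w2.png",cv2.resize(s["img"][190:250,350:420,::-1],None,fx=7,fy=7,interpolation=2))
E
```

```text
t 20.42 pos [ 0.478  -0.3571  0.2225] rot [3.1411e+00 1.3000e-03 1.3670e-01] w 0.0502 F [ 0.2 -0.  -0.9] 
shift mm [  83.7 -377.2    7.2] turn [0.03 0.07 0.1 ]
```

View pics/w.png

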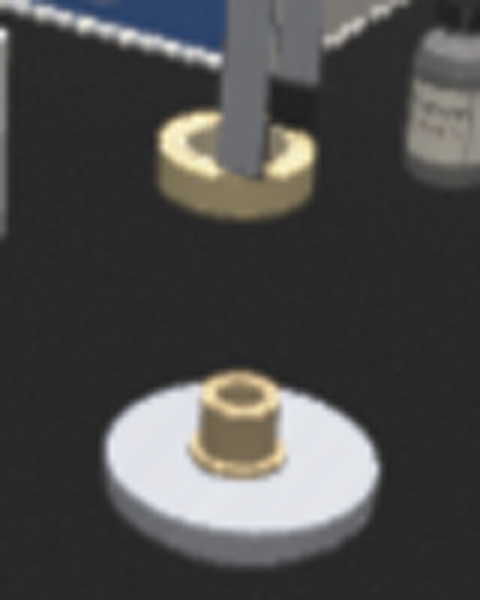

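>>> jog_arm(
  series=[
    {"x":0.003,"y":-0.012,"z":-0.001,"rx":0,"ry":0,"rz":0},
    {"x":0.006,"y":-0.026,"z":-0.001,"rx":0,"ry":0,"rz":0},
    {"x":0.006,"y":-0.028,"z":-0.001,"rx":0,"ry":0,"rz":0},
    {"x":0.006,"y":-0.028,"z":-0.001,"rx":0,"ry":0,"rz":0},
    {"x":0.006,"y":-0.028,"z":-0.001,"rx":0,"ry":0,"rz":0},
    {"x":0.006,"y":-0.028,"z":-0.001,"rx":0,"ry":0,"rz":0},
    {"x":0.006,"y":-0.026,"z":-0.001,"rx":0,"ry":0,"rz":0},
    {"x":0.003,"y":-0.013,"z":0,"rx":0,"ry":0,"rz":0},
    {"x":0,"y":0,"z":0,"rx":0,"ry":0,"rz":0},
  ],
)

```text
time: 21.27
tool_pos: [0.488, -0.1474, 0.2153]
ee_rot: [-3.121, 0.021, 0.135]
wrist_force: [-0.5, 0.4, -1.5]
width: 0.0498
```

```bash
python3 - <<'E'
from ov import *
go([.5095,.028,.215],.135)
E
```

```text
t 21.27 pos [ 0.488  -0.1474  0.2153] rot [-3.1209  0.0206  0.1346] w 0.0498 F [-0.5  0.4 -1.5] 
shift mm [  44.8 -170.9    2.9] turn [-1.18  1.18 -0.03]
```

>>> jog_arm(
  series=[
    {"x":0.005,"y":-0.01,"z":-0.001,"rx":-0.6,"ry":0.6,"rz":0},
    {"x":0.008,"y":-0.022,"z":-0.001,"rx":-0.5,"ry":0.5,"rz":0},
    {"x":0.008,"y":-0.028,"z":-0.001,"rx":-0.2,"ry":0.2,"rz":0},
    {"x":0.008,"y":-0.028,"z":-0.001,"rx":0,"ry":0.1,"rz":0},
    {"x":0.007,"y":-0.026,"z":-0.001,"rx":0,"ry":0.1,"rz":0},
    {"x":0.004,"y":-0.018,"z":0,"rx":0,"ry":0,"rz":0},
    {"x":0.002,"y":-0.009,"z":0,"rx":0,"ry":0,"rz":0},
    {"x":0,"y":0,"z":0,"rx":0,"ry":0,"rz":0},
  ],
)

```text
time: 21.93
tool_pos: [0.5068, 0.003, 0.2118]
ee_rot: [3.141, 0.008, 0.131]
wrist_force: [0.2, 0.5, -1.1]
width: 0.0498
```

```bash
python3 - <<'E'
from ov import *
go([.5095,.028,.195],.135)
E
```

```text
t 21.93 pos [0.5068 0.003  0.2118] rot [3.1411 0.0082 0.1315] w 0.0498 F [ 0.2  0.5 -1.1] 
shift mm [  6.1 -24.4  16.7] turn [ 0.03  0.47 -0.2 ]
```

>>> jog_arm(
  series=[
    {"x":0.002,"y":-0.008,"z":0,"rx":0,"ry":0.2,"rz":-0.2},
    {"x":0.002,"y":-0.009,"z":0.004,"rx":0,"ry":0.2,"rz":0},
    {"x":0.001,"y":-0.004,"z":0.006,"rx":0,"ry":0.1,"rz":0},
    {"x":0,"y":-0.001,"z":0.004,"rx":0,"ry":0,"rz":0},
    {"x":0,"y":0,"z":0,"rx":0,"ry":0,"rz":0},
  ],
)

```text
time: 22.35
tool_pos: [0.5083, 0.0238, 0.1946]
ee_rot: [3.139, 0.002, 0.131]
wrist_force: [-0.5, -0.0, -0.7]
width: 0.0496
```

```bash
python3 - <<'E'
from ov import *
go([.5095,.028,.15],.135)
s=cams.snapshot("scene");cv2.imwrite("pics/x.png",cv2.resize(s["img"][100:200,210:310,::-1],None,fx=6,fy=6,interpolation=2))
E
```

```text
t 22.35 pos [0.5083 0.0238 0.1946] rot [3.1394e+00 1.9000e-03 1.3100e-01] w 0.0496 F [-0.5 -0.  -0.7] 
shift mm [ 1.8 -4.1 44.6] turn [ 0.12  0.11 -0.23]
```

View pics/x.png

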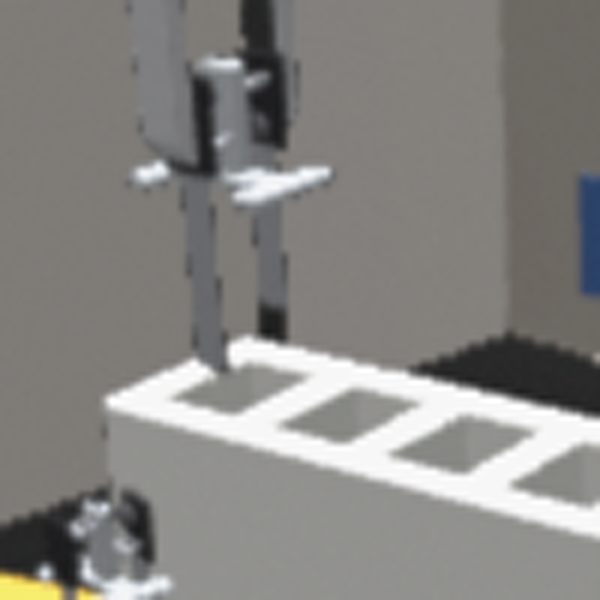

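>>> jog_arm(
  series=[
    {"x":0.001,"y":-0.002,"z":0.003,"rx":0,"ry":0.1,"rz":-0.2},
    {"x":0.0006,"y":-0.0012,"z":0.006,"rx":0,"ry":0,"rz":0},
    {"x":0,"y":0,"z":0.009,"rx":0,"ry":0,"rz":0},
    {"x":0,"y":0,"z":0.009,"rx":0,"ry":0,"rz":0},
    {"x":0,"y":0,"z":0.004,"rx":0,"ry":0,"rz":0},
    {"x":0,"y":0,"z":0,"rx":0,"ry":0,"rz":0},
  ],
)

```text
time: 22.9
tool_pos: [0.5097, 0.0256, 0.1604]
ee_rot: [3.139, 0.0, 0.132]
wrist_force: [-0.1, -0.1, -2.1]
width: 0.0498
```

```bash
python3 - <<'E'
from ov import *
go([.5105,.028,.108],.135)
s=cams.snapshot("scene");cv2.imwrite("pics/x2.png",cv2.resize(s["img"][100:200,210:310,::-1],None,fx=6,fy=6,interpolation=2))
E
```

```text
t 22.9 pos [0.5097 0.0256 0.1604] rot [3.1386e+00 1.0000e-04 1.3210e-01] w 0.0498 F [-0.1 -0.1 -2.1] 
shift mm [ 1.1 -2.4 52.3] turn [ 0.17  0.01 -0.17]
```

View pics/x2.png

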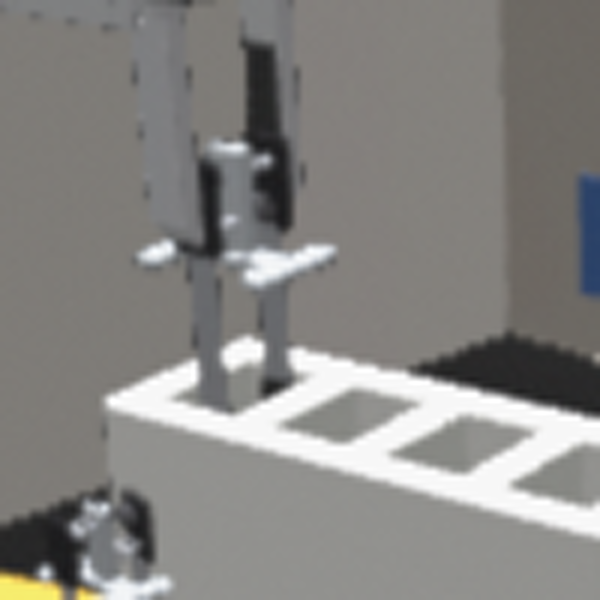

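The tips are inside the pocket. I'll continue down.

>>> jog_arm(
  series=[
    {"x":0.0006,"y":-0.0012,"z":0.007,"rx":0.1,"ry":0,"rz":-0.1},
    {"x":0,"y":-0.0006,"z":0.01,"rx":0,"ry":0,"rz":0},
    {"x":0,"y":0,"z":0.01,"rx":0,"ry":0,"rz":0},
    {"x":0,"y":0,"z":0.01,"rx":0,"ry":0,"rz":0},
    {"x":0,"y":0,"z":0.005,"rx":0,"ry":0,"rz":0},
    {"x":0,"y":0,"z":0,"rx":0,"ry":0,"rz":0},
  ],
)

```text
time: 23.45
tool_pos: [0.5103, 0.0275, 0.1143]
ee_rot: [3.14, -0.0, 0.134]
wrist_force: [-1.2, 0.1, -1.7]
width: 0.0499
```

```bash
python3 - <<'E'
from ov import *
go([.5105,.028,.107],.135)
E
```

```text
t 23.45 pos [0.5103 0.0275 0.1143] rot [ 3.1404e+00 -5.0000e-04  1.3410e-01] w 0.0499 F [-1.2  0.1 -1.7] 
shift mm [ 0.3 -0.4  7.3] turn [ 0.07 -0.03 -0.05]
```

>>> jog_arm(
  series=[
    {"x":0,"y":0,"z":0.003,"rx":0,"ry":0,"rz":0},
    {"x":0,"y":0,"z":0.003,"rx":0,"ry":0,"rz":0},
    {"x":0,"y":0,"z":0.002,"rx":0,"ry":0,"rz":0},
    {"x":0,"y":0,"z":0.001,"rx":0,"ry":-0.05,"rz":0},
  ],
)

```text
time: 23.78
tool_pos: [0.5112, 0.0276, 0.1059]
ee_rot: [3.14, -0.002, 0.134]
wrist_force: [0.0, 0.3, 3.9]
width: 0.0498
```

```bash
python3 - <<'E'
from ov import *
go([.5105,.028,.107],.135)
s=cams.snapshot("scene");cv2.imwrite("pics/y.png",cv2.resize(s["img"][120:200,210:310,::-1],None,fx=7,fy=7,interpolation=2))
E
```

```text
t 23.78 pos [0.5112 0.0276 0.1059] rot [ 3.1401e+00 -2.1000e-03  1.3410e-01] w 0.0498 F [0.  0.3 3.9] 
shift mm [-0.7 -0.5 -1.1] turn [ 0.08 -0.12 -0.05]
```

View pics/y.png

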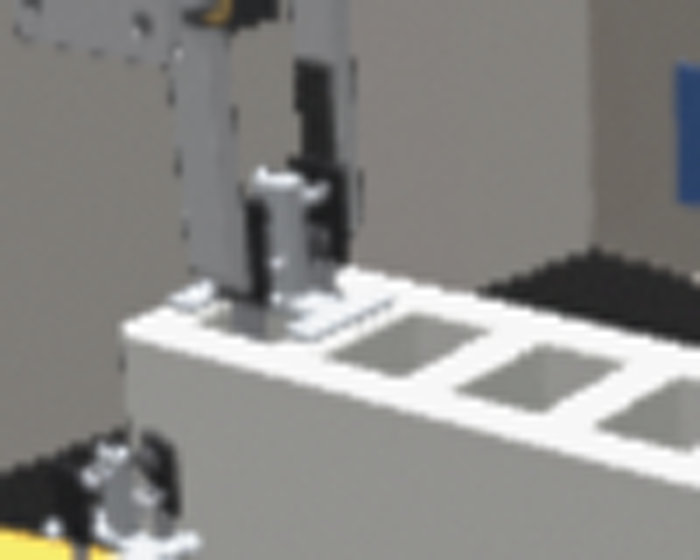

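The foot is on the block, with an upward force of about 4 N. I'll release and lift clear.

>>> jog_arm(
  series=[
    {"x":0,"y":0,"z":0,"rx":0,"ry":0,"rz":0},
    {"x":0,"y":0,"z":0,"rx":0,"ry":0,"rz":0},
    {"x":0,"y":0,"z":0,"rx":0,"ry":0,"rz":0},
    {"x":0,"y":0,"z":0,"rx":0,"ry":0,"rz":0},
    {"x":0,"y":0,"z":0,"rx":0,"ry":0,"rz":0},
    {"x":0,"y":0,"z":0,"rx":0,"ry":0,"rz":0},
    {"x":0,"y":0,"z":0,"rx":0,"ry":0,"rz":0},
  ],
  claw=1,
)

```text
time: 24.42
tool_pos: [0.5121, 0.0274, 0.1068]
ee_rot: [3.139, -0.004, 0.134]
wrist_force: [-0.5, 0.2, 0.9]
width: 0.0925
```

>>> jog_arm(
  series=[
    {"x":0,"y":0,"z":-0.005,"rx":0,"ry":0,"rz":0},
    {"x":0,"y":0,"z":-0.012,"rx":0,"ry":0,"rz":0},
    {"x":0,"y":0,"z":-0.018,"rx":0,"ry":0,"rz":0},
    {"x":0,"y":0,"z":-0.02,"rx":0,"ry":0,"rz":0},
    {"x":0,"y":0,"z":-0.02,"rx":0,"ry":0,"rz":0},
    {"x":0,"y":0,"z":-0.02,"rx":0,"ry":0,"rz":0},
    {"x":0,"y":0,"z":-0.015,"rx":0,"ry":0,"rz":0},
    {"x":0,"y":0,"z":-0.006,"rx":0,"ry":0,"rz":0},
    {"x":0,"y":0,"z":0,"rx":0,"ry":0,"rz":0},
  ],
)

```text
time: 25.17
tool_pos: [0.5112, 0.0276, 0.2343]
ee_rot: [3.139, -0.007, 0.134]
wrist_force: [0.6, 0.6, -0.1]
width: 0.0937
```

```bash
python3 - <<'E'
from ov import *
go([.5105,.028,.22],.135)
s=cams.snapshot("scene");cv2.imwrite("pics/z1.png",cv2.resize(s["img"][110:270,205:410,::-1],None,fx=3.8,fy=3.6,interpolation=2))
s=cams.snapshot("top");cv2.imwrite("pics/z2.png",cv2.resize(s["img"][140:280,160:430,::-1],None,fx=2.9,fy=2.9,interpolation=2))
print(cams.look_for("bushing",s))
x0,y0,f=355,195,9;im=cv2.resize(s["img"][y0:y0+55,x0:x0+60,::-1],None,fx=f,fy=f,interpolation=2);cv2.imwrite("pics/z3.png",im)
E
```

```text
t 25.17 pos [0.5112 0.0276 0.2343] rot [ 3.1389 -0.0068  0.134 ] w 0.0937 F [ 0.6  0.6 -0.1] 
shift mm [-0.7 -0.5 14.3] turn [ 0.16 -0.39 -0.06]
[{'bbox': [369.4, 216.1, 26.2, 13.9], 'p': 0.45}]
```

View pics/z1.png

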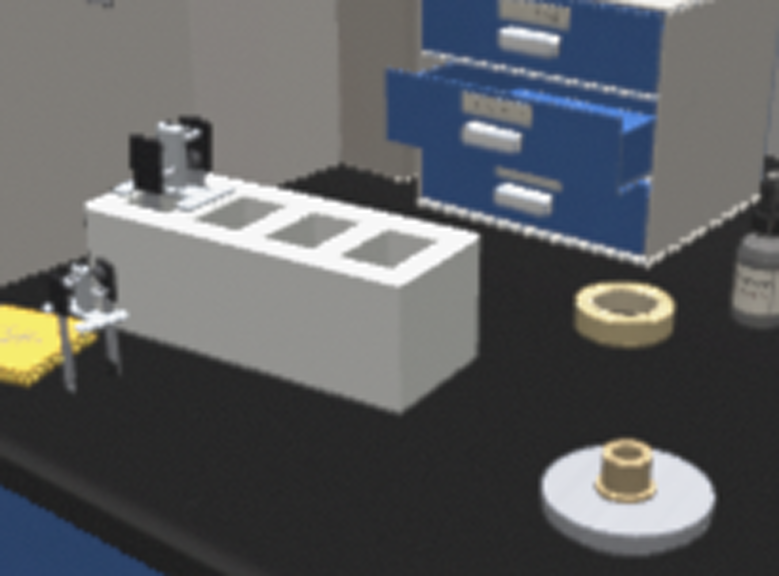

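View pics/z2.png

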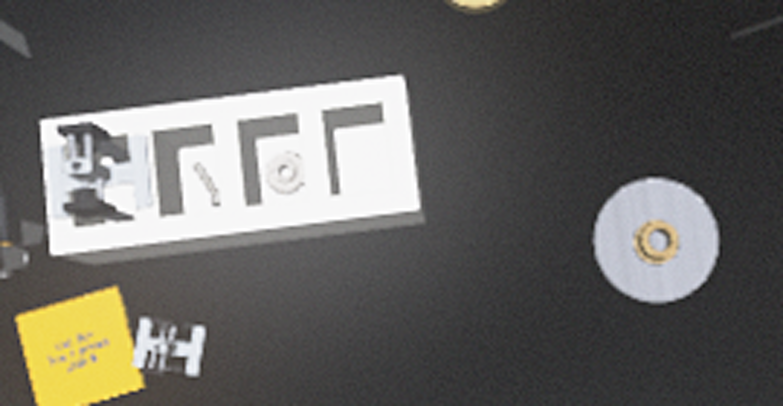

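View pics/z3.png

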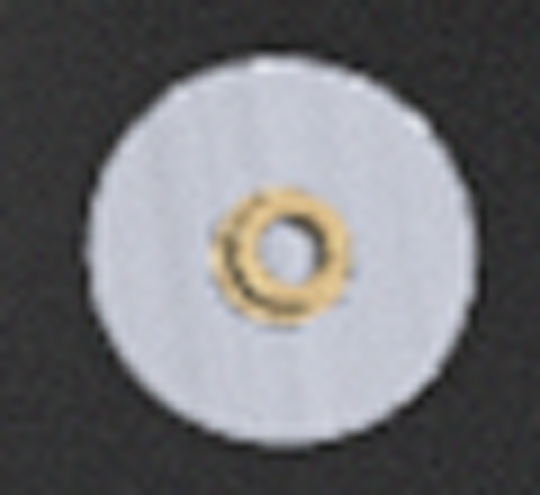

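```bash
python3 -c "
from bench import ticket
print(ticket.close_job())"
```

```text
the job is handed in; nothing more can be done
None
```

The bronze bushing stands upright on the round stage, and the large tongs are back upright in the pocket they came from. I handed the job in at about 25 s, with the gripper open and clear of everything.

- **Lift and placing:** I squeezed the tongs on the bushing, carried it over and lowered it, still gripped, until the wrist force showed contact. Then I opened the tongs and lifted them straight off. Only the tongs touched the bushing.
- **Final picture checks:** In the top view the flange is about 1 px (about 2 mm) from the stage centre. The tongs' foot lies flat on the block over its pocket, and the gear, bolt and small tongs appear where they were.
- **Forces:** The wrist-force readings at the end of each move never passed about 5 N.

**What disagreed or failed:**
- **Grip reading:** The gripper stopped at about 37 mm on the bushing, not the 42 mm the description gives. I took the first squeeze for a miss, so I released the bushing on the pocket floor, lifted out to look, and repeated the grasp.
- **Camera mismatch:** The two cameras disagreed by about 3 mm on the positions of the block and the stage. I used a point between the two for the placing.

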